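# Check-weigh a tub on the rocking load scale

## Task

Check-weigh the tub on the rocking load scale: take the black grip of its sprung hand lever, raise the pan off its rest until the pointer stands between the two prongs of the index fork, and keep the pointer between them for at least five seconds on end. Then lower the pan gently back onto the rest it started from and let go. Work the scale by the lever alone (touch no other moving part), do not let the beam tip over onto the other rest, and leave the things around it alone.

Things in the scene. Friction and masses are not known exactly. Their poses are not given: they have to be found in the camera images.
- pivot (a point): Pivot of the scale: middle of the beam's bearing, 130 mm above the table on a grey stand fixed to the table (foot 130 x 370 x 18 mm). Its axes are the stand's: x along the axle (away from the robot at yaw 0), y along the level beam towards the pan, z up. The stand's place and yaw differ each time and stay put in a run
- beam (a joint): Angle of the beam about the pivot's x axis, rad: 0 level, positive with the pan end up and the tops of pointer and lever leaning to -y. It starts at rest at -0.28, pan end down on a rubber-topped rest; a like rest stops it at +0.28. Top-heavy: let go, or with the lever held still, it falls away from balance to one rest or the other (error grows e-fold in about 0.7 s)
- lever (a joint): Angle of the hand lever relative to the beam about the same axle, rad: 0 slack (in line with the pointer), positive towards -y, travel +-1.3. A torsion spring of 0.7 N m/rad alone joins lever and beam: it turns the beam with 0.7 x this angle (N m). Lever angle from upright = beam + lever. Lifting the pan off its rest takes about 0.15 to 0.9 rad
- grip (a point): Where to grip the lever: its black round crossbar (22 mm diameter, 85 mm long, along the pivot's x) on the robot's side. In the pivot's frame, at lever angle a from upright: x = -93 mm, y = -150 sin a, z = 150 cos a mm. Grip from above, fingers closing along the pivot's y; the bar may turn in the grip. Axes are the lever's
- pointer_tip (a point): Tip of the thin dark pointer fixed to the beam, upright when it is level: at x = +58 mm from the pivot and 175 mm above the axle at beam angle 0, in front of a white dial arc on the far side of the scale
- index_gap (a point): Middle of the gap (42 mm wide) between the two prongs of the steel index fork on the dial arc, 175 mm from the axle, at x = +58 mm in the pointer's plane; the prongs hang 40 mm down either side. It stays put in a run. When pointer_tip and index_gap coincide the pointer is in the middle and beam equals index
- index (a joint): Angle of the index fork about the same axle, same sign as beam: the beam angle to set, rad. It differs each time (-0.06 to 0.12)
- load: Round steel pan, 150 mm across, 200 mm from the pivot on the beam's +y end, with a white grey-lidded tub, 104 mm across and 120 mm tall, fastened in it: about 1.05 kg together (differs by up to 12 %); origin under the pan's middle. Do not touch
- detergent: Bystander: blue bottle 76 mm across, 210 mm tall, origin under its base
- peg_cup: Bystander: white cup 90 mm across and tall, origin under its base
- clothes_brush: Bystander: brush lying on the table, origin under its middle
- beam_middle (a point): Middle of the beam, on the pivot; axes turn with the beam. Aluminium bar 28 x 440 x 20 mm with a 68 mm steel counterweight at y = -195 mm. Do not touch. Nominal: all that swings, lever apart, has moment of inertia 0.10 kg m2, damping 0.03 N m s/rad and gravity torque (positive raises the pan) 0.97 N m/rad x beam angle - 0.10 N m; the hidden weight of the tub shifts that constant by up to +-0.25

How it is judged:
By the outcome, as a careful person would: the job done as asked, in the order asked, and still so for the second after the job is handed in, with the robot touching nothing.
It also fails if it takes over 67 s, if anything falls off the work surface, if the arm or the gripper's body presses on something with over 40 N, if the wrist force passes 120 N, or if a joint passes its speed limit or range.

## Robot

A 6-joint arm with a two-finger parallel gripper is mounted at the origin on the work surface. World frame = base frame: x ahead of the robot, y to its left, z up, the work surface at z = 0. Lengths are in m, angles in rad, forces in N, time in s.
With the tool pointing down it reaches from about 0.4 to 0.925 m from the base axis. Payload 12.5 kg.
Tool frame: the origin (TCP) lies on the mounting face of the last link; the fingertips stand 190 mm ahead of it and the grasp point (between the pads) lies 171 mm ahead of it; z points along the fingers, y is the line along which they close (so a half turn about z gives the same grasp; the last joint's range is limited). The gripper opens to 95 mm and grips with 3 to 60 N. Pads are 20 mm wide; open, the fingers measure 119 mm over their backs; the gripper's body (75 mm by 180 mm) begins 59 mm behind the grasp point.
Start: joints at [1.236, 0.491, 1.559, -0, 1.092, -0.106], TCP at [0.142, 0.609, 0.405] pointing down, gripper open.
Joint ranges: [-3.1, 3.1], [-0.84, 2.19], [0.05, 2.79], [-1.13, 4.28], [0.06, 2.93], [-2.69, 2.69]. Speed limits (rad/s): [2.22, 2.22, 2.79, 3.14, 3.14, 3.14].

## Interface

Orientations are given as a unit quaternion [x, y, z, w].
In Python, from rig import env, viewer gives the robot as it stands. The module is installed in compiled form; this text tells all that it offers.
- The arm moves only by the shell command python3 -m inch 'ROWS' [OPENING] [FORCE]. ROWS is text: rows parted by semicolons, each of 6 numbers parted by spaces: the shift along the tool's x, y, z scaled (see below), then the turn, a rotation vector about the tool's x, y, z scaled (see below). In form: tx ty tz ax ay az; .... A call has 1 to 12 rows; each row is the pose to reach, as a shift and turn from the pose commanded when the call began, along the tool's axes at that moment; what a row does not reach only later rows make up. The controller multiplies each number of a shift by 0.25 m and each number of a turn by 1.5 rad. A row lasts 1/8 s, in which the tool goes at most 62.5 mm and 10.7 degrees, less where a joint would pass 70% of its speed; a pose out of reach is approached as far as the arm can. A call with a number of a shift or a turn outside -1 to 1 is refused whole. A call with a gripper value outside its range is refused whole. OPENING is the opening, from 0 (shut) to 1 (fully open), set as the call begins (- or left out, the last holds). The fingers move at their own pace and stop on an object; FORCE is the grip in N (left out, the last holds). Time passes only in rows, so rows that repeat a pose let the fingers close. It gives the time, the measured TCP pose, the force, the opening and the grip force at its end, in the units of the state.
- env.state(): the state, without advancing time (a new reading comes with each control period).
- viewer.get_image(name): name is "side" or "top" or "wrist"; returns the picture (384x512x3 uint8, red, green, blue); there is no depth.
- viewer.camera_params(name): a dict with "fx", "fy", "cx", "cy" (pixels), "k1" (the pictures are not rectified: a ray, as slopes to the right and down, at radius r is drawn at 1 + k1 r^2 times it, then the intrinsics apply), "world_to_cam" (4x4, takes a point from world to camera coordinates); the wrist camera has in their place "mount" (4x4, takes a point from camera to tool coordinates, whose origin is the TCP and whose axes are the flange's). Camera axes: x right, y up, looking along -z (the intrinsics and any distortion apply to the point x, -y, -z); pixel columns grow to the right and rows downward; lengths in m; the calibration is good to about 2 mm. A picture is of the moment at which its call begins: read the wrist's pose just before it. camera_params takes no time and is no camera call.
- env.sign_off(): hands the job in; it is judged then, once.
Trained networks look in the newest picture that a camera, given by its name, has taken for a name from the list of things; names that differ only in an ending like _2 or _b are one class to them, and where a whole thing is asked for, a point or a joint stands for the part that bears it (a point fixed in the world has none). Each returns a list of dicts, best first, with "conf" (0 to 1); they miss things now and then, are a little off and sometimes report something else, mostly with a low value. They report only what shows in the picture. A call takes as long as a camera call.
- viewer.spot_in(camera, label): "location" ([column, row] in pixels, amid what is visible of it).
- viewer.tip_of(camera, label): "location" ([column, row] in pixels: a listed point, or the origin of a listed thing).
The state is a dict: "time_s": time; "q": joint angles; "qvel": joint speeds; "joint_efforts": joint torques, N m; "tool_pos": TCP position; "ee_rot": TCP orientation; "ft_force": force on the tool from outside, world axes, zero at the start; "ft_torque": the same for the moment, N m; "opening": opening from 0.0 (shut) to 1.0 (fully open); "grasp_force": force on a finger pad.
Only numpy, scipy, OpenCV 4.12 (cv2) and the standard library are available. Lean on these libraries where they do the work, as an engineer would, in place of code of your own. Each camera call takes 0.05 s, during which the arm holds its last target. There are 200 camera calls.

## Working session

There is one attempt and no reset: what is moved stays moved. The work goes in short steps, Python scripts to look and compute and a shell command to move; the robot and the scene stay as the last step left them, time stands still between calls to the robot, and variables do not carry over. Pictures are saved under pics/ and viewed, at most 10 in all, crops included, and the job is handed in when it is done.

```bash
mkdir -p pics
cat > h.py <<'E'
import numpy as np, cv2
from scipy.spatial.transform import Rotation as R
from rig import env, viewer
def cam(name, st=None):
    p=viewer.camera_params(name)
    if "world_to_cam" in p: M=np.array(p["world_to_cam"])
    else:
        T=np.eye(4);T[:3,:3]=R.from_quat(st["ee_rot"]).as_matrix();T[:3,3]=st["tool_pos"]
        M=np.linalg.inv(T@np.array(p["mount"]))
    return p,M
def proj(c,X):
    p,M=c; X=np.atleast_2d(X); q=X@M[:3,:3].T+M[:3,3]
    s=np.c_[q[:,0],-q[:,1]]/(-q[:,2:3]); s=s*(1+p["k1"]*(s**2).sum(1,keepdims=True))
    return s*[p["fx"],p["fy"]]+[p["cx"],p["cy"]]
# stand frame -> world
def pts(v,beam=-0.28,index=None,lever=0.):
    x,y,yaw=v[:3]; Rz=R.from_euler('z',yaw).as_matrix(); o=np.array([x,y,0.13])
    rot=lambda a,px,r:np.array([px,-r*np.sin(a),r*np.cos(a)])
    d={"pivot":np.zeros(3),"grip":rot(beam+lever,-.093,.150),"pointer_tip":rot(beam,.058,.175),"load":None}
    if index is not None:d["index_gap"]=rot(index,.058,.175)
    d.pop("load")
    return {k:Rz@a+o for k,a in d.items()}
E
python3 - <<'E'
from h import *
for c in ("side","top","wrist"):
    im=viewer.get_image(c); cv2.imwrite(f"pics/{c}0.png",im[:,:,::-1])
    for l in ("pivot","grip","pointer_tip","index_gap","load","beam_middle","detergent","peg_cup","clothes_brush"):
        r=viewer.tip_of(c,l)[:2]; print(c,l,[(np.round(a["location"]).tolist(),round(a["conf"],2)) for a in r])
a=cv2.imread("pics/side0.png");b=cv2.imread("pics/top0.png")
cv2.imwrite("pics/both.png",cv2.resize(np.vstack([a,b]),(400,600)) if 0 else cv2.resize(np.hstack([a,b]),(800,300)))
s=env.state();print(s["time_s"],s["tool_pos"],s["ee_rot"])
for c in("side","top"):
    p=viewer.camera_params(c);M=np.array(p["world_to_cam"]);print(c,p["fx"],p["k1"],-M[:3,:3].T@M[:3,3])
E
```

```text
side pivot [([279.0, 211.0], 0.58), ([305.0, 154.0], 0.19)]
side grip [([238.0, 166.0], 0.55)]
side pointer_tip [([290.0, 152.0], 0.95)]
side index_gap [([304.0, 156.0], 0.62)]
side load [([250.0, 192.0], 0.86)]
side beam_middle [([277.0, 213.0], 0.75)]
side detergent [([166.0, 196.0], 0.58)]
side peg_cup [([324.0, 371.0], 0.72)]
side clothes_brush [([398.0, 344.0], 0.58)]
top pivot [([255.0, 179.0], 0.73)]
top grip [([234.0, 192.0], 0.6)]
top pointer_tip [([250.0, 141.0], 0.65)]
top index_gap [([271.0, 146.0], 0.59)]
top load [([201.0, 167.0], 0.68)]
top beam_middle [([258.0, 174.0], 0.77)]
top detergent [([134.0, 229.0], 0.58)]
top peg_cup [([364.0, 232.0], 0.61), ([202.0, 167.0], 0.61)]
top clothes_brush [([379.0, 185.0], 0.72)]
wrist pivot []
wrist grip []
wrist pointer_tip []
wrist index_gap []
wrist load []
wrist beam_middle []
wrist detergent []
wrist peg_cup []
wrist clothes_brush []
1.5 [0.14172484 0.60872271 0.40476428] [1.14136512e-01 9.93465075e-01 3.92876043e-05 2.10561844e-05]
side 391.0017950444053 -0.03711941803728785 [ 0.01215152 -0.74816184  0.71520716]
top 375.83935574465676 0.03292974469230059 [0.34441507 0.00338306 1.33314404]
```

View pics/side0.png

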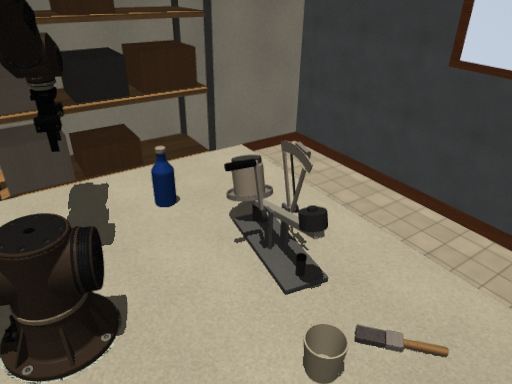

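View pics/top0.png

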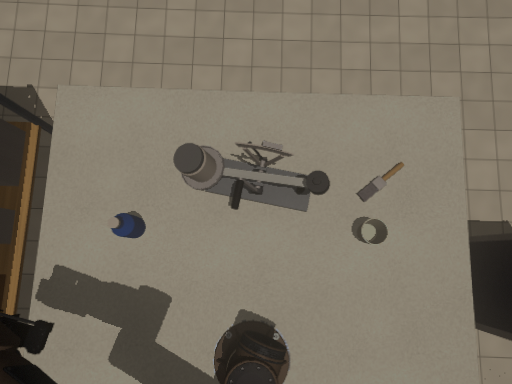

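Side view: scale mid-table, pan/tub to the left (grip at about (242,165), pointer behind at (288,150), fork at (305,155)). Top view: grip at (236,193), counterweight (316,182), tub (190,160); the bystanders stand well clear.

```bash
cat > fit.py <<'E'
from h import *
from scipy.optimize import least_squares
obs={"side":{"pivot":(279,211),"grip":(240,166),"pointer_tip":(290,152),"index_gap":(304,156)},
"top":{"pivot":(255,179),"grip":(235,192),"pointer_tip":(250,141),"index_gap":(271,146)}}
C={c:cam(c) for c in obs}
def res(v):
    P=pts(v,-.28,v[3],v[4]); return np.concatenate([np.r_[(proj(C[c],P[k])[0]-uv)] for c in obs for k,uv in obs[c].items()]+[[v[4]*20]])
f=least_squares(res,[.68,0,0,0.03,0],loss="soft_l1",f_scale=2)
print(np.round(f.x,4)); print(np.round(res(f.x),1)); P=pts(f.x,-.28,f.x[3],f.x[4]); print({k:np.round(a,3) for k,a in P.items()})
np.save("v.npy",f.x)
v=f.x; Rz=R.from_euler('z',v[2]).as_matrix(); o=np.array([v[0],v[1],.13])
foot=[(a,b,-.112) for a in(-.065,.065) for b in(-.185,.185)]
rot=lambda y,z,a=-.28:(0,y*np.cos(a)-z*np.sin(a),y*np.sin(a)+z*np.cos(a))
arc=[(.058,-.175*np.sin(a),.175*np.cos(a)) for a in np.linspace(-.3,.3,7)]
for c in C:
    im=cv2.imread(f"pics/{c}0.png")
    im=cv2.resize(im,None,fx=3,fy=3,interpolation=cv2.INTER_CUBIC)
    def d(X,col):
        for u in proj(C[c],np.array(X)@Rz.T+o): cv2.circle(im,tuple(int(t*3+1) for t in u),3,col,-1)
    d(foot,(0,0,255)); d([rot(-.195,0),rot(.2,0)],(0,255,0)); d(arc,(255,255,0))
    for k,a in P.items():cv2.circle(im,tuple(int(t*3+1) for t in proj(C[c],a)[0]),3,(0,255,255),-1)
    g=P["grip"]; e=Rz[:,0]*.0425
    for s in(-1,1):cv2.circle(im,tuple(int(t*3+1) for t in proj(C[c],g+s*e)[0]),3,(255,0,255),-1)
    u=proj(C[c],o)[0]*3; x,y=int(u[0])-210,int(u[1])-(280 if c=="side" else 200); cv2.imwrite(f"pics/ov_{c}.png",im[max(0,y):y+550,x:x+400])
a,b=[cv2.imread(f"pics/ov_{c}.png") for c in C]; h=min(a.shape[0],b.shape[0]); cv2.imwrite("pics/ov.png",np.hstack([a[:h],b[:h]]))
E
python3 fit.py
```

```text
[ 0.5945 -0.0069 -0.2298  0.1084 -0.0457]
[-1.6  1.   0.7 -2.   2.3 -3.9 -0.6 -0.5  3.8 -2.1  0.   1.4 -1.5  0.4
  0.4  0.7 -0.9]
{'pivot': array([ 0.595, -0.007,  0.13 ]), 'grip': array([0.515, 0.061, 0.272]), 'pointer_tip': array([0.662, 0.027, 0.298]), 'index_gap': array([ 0.647, -0.039,  0.304])}
```

View pics/ov.png

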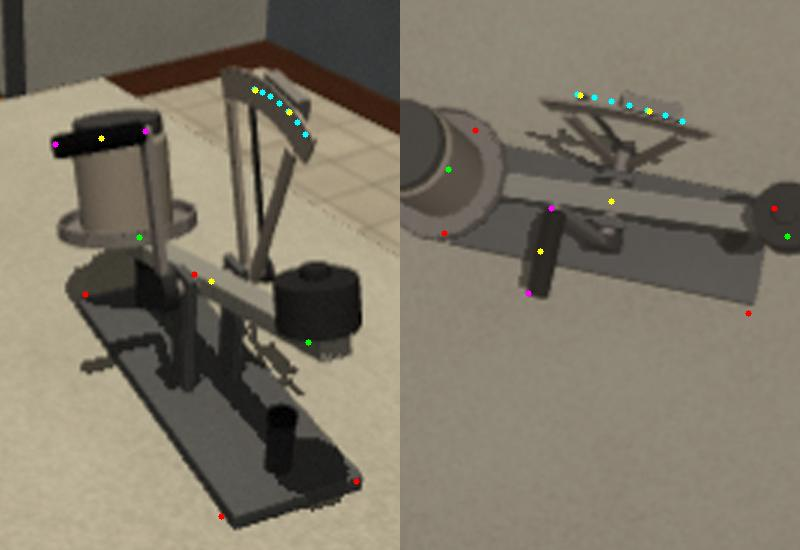

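Run:
```python
import cv2,numpy as np
t=cv2.imread("pics/top0.png")[130:220,170:336]; t=cv2.resize(t,(800,434),interpolation=cv2.INTER_CUBIC)
cv2.imwrite("pics/z.png",cv2.convertScaleAbs(t,alpha=1.5))
```

```text
(no output)
```

View pics/z.png

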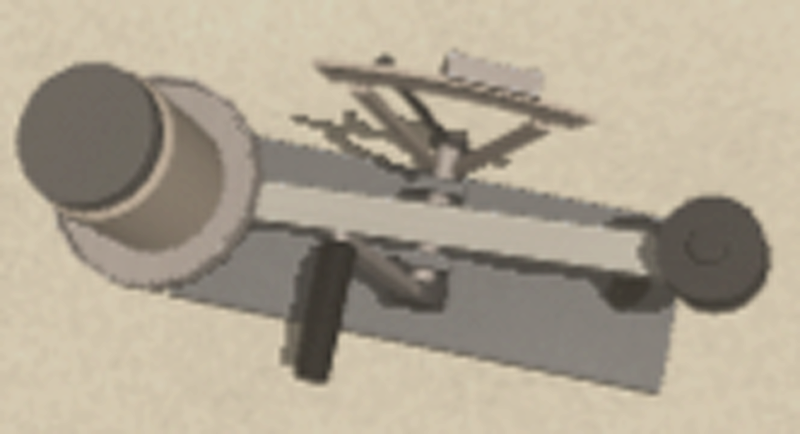

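Zoomed top view: foot's near-right corner at (660,393), near edge sloping 0.2, fork housing centred at (495,72), pointer tip (385,61), black bar from (340,245) to (310,378). Refit with those.

```bash
python3 - <<'E'
s=open("fit.py").read()
s=s.replace('''"pointer_tip":(250,141),"index_gap":(271,146)''','''"pointer_tip":(250,142.4),"index_gap":(272.2,145)''').replace('"grip":(235,192)','"grip":(237,194)').replace('''    P=pts(v,-.28,v[3],v[4]); return''','''    P=pts(v,-.28,v[3],v[4]); Rz=R.from_euler('z',v[2]).as_matrix(); w=lambda a,b:proj(C["top"],Rz@[a,b,-.112]+[v[0],v[1],.13])[0]
    A,B=w(-.065,-.185),w(-.065,.185); D,E=w(.065,-.185),w(.065,.185)
    ds=lambda p,q,z:((q-p)[0]*(z-p)[1]-(q-p)[1]*(z-p)[0])/np.linalg.norm(q-p)
    x=np.r_[A-(306.7,211.4), ds(A,B,np.array((205.3,191.2))), ds(D,E,np.array((224.4,158.4))), ds(D,E,np.array((294.5,171.5)))]*2
    S=proj(C["side"],[Rz@[-.065,-.185,-.112]+[v[0],v[1],.13],Rz@[.065,-.185,-.112]+[v[0],v[1],.13]])
    x=np.r_[x,(S-[(284.7,290.3),(327.7,277.7)]).ravel()]
    return np.r_[x,old(v)]
def old(v):
    P=pts(v,-.28,v[3],v[4]); return''')
open("fit.py","w").write(s)
E
python3 fit.py
```

```text
[ 0.5942 -0.0081 -0.1716  0.1299 -0.0452]
[-0.2  0.2 -0.3 -0.1  1.7  0.9  0.2  1.1 -0.8 -1.4  1.2  0.6 -0.9  1.
 -4.1  0.  -0.2  4.2 -2.   0.1  0.9 -2.5 -0.2 -0.2  1.5 -0.9]
{'pivot': array([ 0.594, -0.008,  0.13 ]), 'grip': array([0.511, 0.055, 0.272]), 'pointer_tip': array([0.66 , 0.03 , 0.298]), 'index_gap': array([ 0.647, -0.04 ,  0.304])}
```

View pics/ov.png

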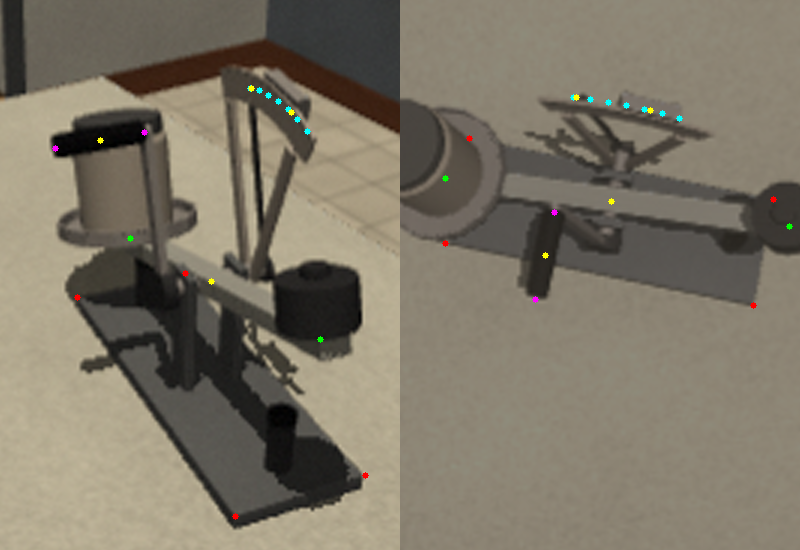

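Overlay now fits the foot corners, bar and fork well: pivot (0.594, −0.008), yaw −0.17. Moving to above the grip (tool turn −0.057 rad about its z).

```bash
cat > go.py <<'E'
import sys; from h import *
v=np.load("v.npy")
def target(a,up=0.): # TCP for lever angle a
    P=pts(v,a)["grip"]; return P+[0,0,.171+up]
def rowto(p,st):
    T=R.from_quat(st["ee_rot"]); 
    yt=R.from_euler('z',v[2]).as_matrix(); Rt=np.c_[-yt[:,0],yt[:,1],[0,0,-1]]
    return np.r_[T.inv().apply(p-np.array(st["tool_pos"]))/.25, (T.inv()*R.from_matrix(Rt)).as_rotvec()/1.5]
if __name__=="__main__":
    print(np.round(rowto(target(float(sys.argv[1]),float(sys.argv[2])),env.state()),3))
E
python3 go.py -.32 .08
python3 -m inch '-.3 -.28 -.3 0 0 0;-.5 -.46 -.46 0 0 0;-.7 -.65 -.46 0 0 0;-.97 -.91 -.46 0 0 -.038;-.97 -.91 -.46 0 0 -.038;-.97 -.91 -.46 0 0 -.038;-.97 -.91 -.46 0 0 -.038' 1 15
python3 go.py -.32 .08
```

```text
[-1.94  -1.825 -0.475  0.     0.    -0.038]
time_s: 2.38
tool_pos: [0.3275, 0.3301, 0.5205]
ee_rot: [0.088, 0.996, 0.0, 0.001]
ft_force: [-0.3, -0.4, -0.4]
opening: 1.002
grasp_force: 0.0
[-0.914 -0.958 -0.011  0.001  0.001 -0.003]
```

```bash
python3 -m inch '-.22 -.23 0 0 0 0;-.45 -.47 0 0 0 0;-.7 -.73 0 0 0 0;-.914 -.958 -.01 0 0 0;-.914 -.958 -.01 0 0 0;-.914 -.958 -.01 0 0 0;-.914 -.958 -.01 0 0 0;-.914 -.958 -.01 0 0 0'
python3 go.py -.32 0
python3 - <<'E'
from h import *
for c in ("side","top","wrist"):
    im=viewer.get_image(c); cv2.imwrite(f"pics/{c}1.png",im[:,:,::-1])
a=[cv2.imread(f"pics/{c}1.png") for c in("side","wrist")]
cv2.imwrite("pics/m1.png",np.hstack([a[0][90:300,130:400][:, :],cv2.resize(a[1],(270*1,210))]).repeat(1,0))
m=cv2.imread("pics/m1.png"); cv2.imwrite("pics/m1.png",cv2.resize(m,(800,311),interpolation=cv2.INTER_CUBIC))
E
```

```text
time_s: 3.38
tool_pos: [0.5099, 0.0584, 0.5222]
ee_rot: [0.085, 0.996, 0.0, -0.0]
ft_force: [-0.2, -0.1, 0.2]
opening: 0.998
grasp_force: 0.0
[-0.006 -0.016  0.315  0.    -0.     0.001]
```

View pics/m1.png

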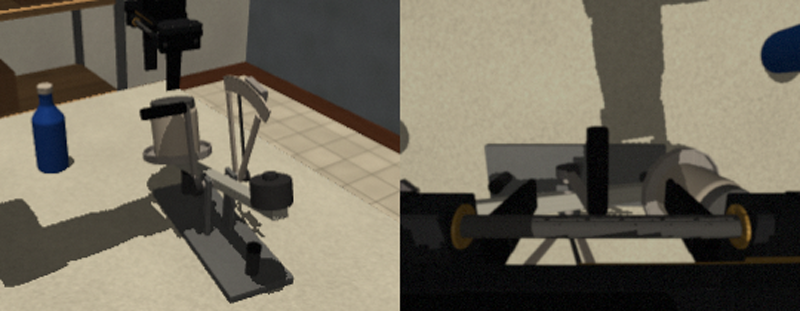

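Side: the gripper hangs directly above the grip; wrist: the black bar (x≈597) lies midway between the fingers (515/690). Descend and close.

```bash
python3 -m inch '-.006 -.01 .12 0 0 0;-.006 -.01 .24 0 0 0;-.006 -.01 .315 0 0 0;-.006 -.01 .315 0 0 0;-.006 -.01 .315 0 0 0'
python3 -m inch '0 0 0 0 0 0;0 0 0 0 0 0;0 0 0 0 0 0;0 0 0 0 0 0' 0 15
python3 - <<'E'
from h import *
s=env.state(); print(s["time_s"],s["tool_pos"],s["opening"],s["grasp_force"],s["ft_force"],s["ft_torque"])
for c in ("side","top","wrist"):
    im=viewer.get_image(c); cv2.imwrite(f"pics/{c}2.png",im[:,:,::-1])
a=[cv2.imread(f"pics/{c}2.png") for c in("side","top")]
cv2.imwrite("pics/m2.png",cv2.resize(np.hstack([a[0][110:300,180:360],a[1][90:280,160:340]]),(800,422),interpolation=cv2.INTER_CUBIC))
E
python3 go.py -.32 0
```

```text
time_s: 4.15
tool_pos: [0.5116, 0.0548, 0.4444]
ee_rot: [0.085, 0.996, 0.0, 0.001]
ft_force: [0.8, 0.6, -0.4]
opening: 1.001
grasp_force: 0.0
time_s: 4.65
tool_pos: [0.5115, 0.0544, 0.4435]
ee_rot: [0.086, 0.996, 0.0, 0.0]
ft_force: [0.0, 0.5, 0.1]
opening: 0.636
grasp_force: 0.0
4.65 [0.51153763 0.05437618 0.44354832] 0.6364717340934624 0.0 [0.04235582 0.5335802  0.05047308] [-0.01476008  0.01088586  0.0430844 ]
[ 0.004 -0.001  0.     0.    -0.    -0.   ]
```

View pics/m2.png

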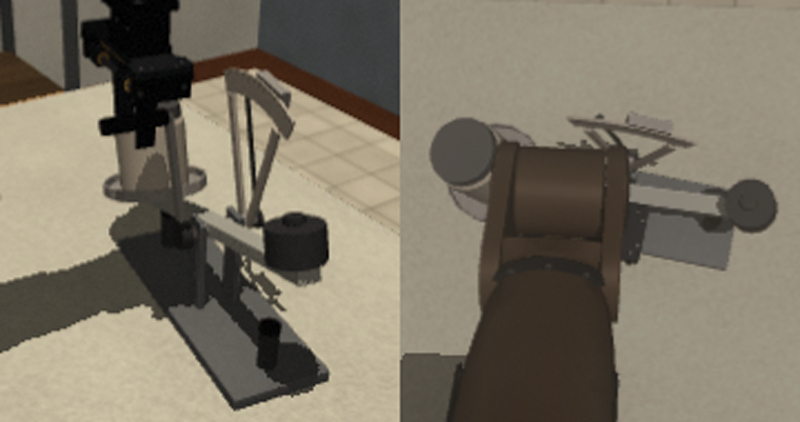

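Fingers straddle the bar but are still closing (opening 0.64). Both counterweight and pointer/fork stay visible from the side. Finish closing, and write the estimator/planner.

```bash
cat > ctl.py <<'E'
# usage: ctl.py init | ctl.py NROWS THETA_REF T_TRANSIT   or   ctl.py NROWS a=A (plain ramp of lever angle to A)
import sys,json,os; from h import *; from go import target; from scipy.linalg import expm
v=np.load("v.npy"); K,I,B,KS=.27,.10,.03,.7; REST=-.28
C=cam("side"); Rz=R.from_euler('z',v[2]).as_matrix(); o=np.array([v[0],v[1],.13])
yt=Rz; Rt=np.c_[-yt[:,0],yt[:,1],[0,0,-1]]
def wp(th): y,z=-.195,.02; return proj(C,Rz@np.array([0,y*np.cos(th)-z*np.sin(th),y*np.sin(th)+z*np.cos(th)])+o)[0]
g=lambda p:cv2.cvtColor(p,cv2.COLOR_RGB2GRAY).astype(np.float32)
S=(36,34); m=np.zeros(S[::-1],np.float32); cv2.ellipse(m,(17,17),(17,15),0,0,360,1,-1)
def track(im,ref,off):
    t=cv2.getRectSubPix(ref,S,tuple(wp(REST)+off)); ths=np.arange(-.34,.34,.004)
    e=[]
    for th in ths:
        d=(cv2.getRectSubPix(im,S,tuple(wp(th)+off))-t)*m; e.append((d**2).sum()/m.sum())
    i=int(np.clip(np.argmin(e),1,len(e)-2)); a,b,c=e[i-1:i+2]
    return ths[i]+.004*.5*(a-c)/(a-2*b+c+1e-9), b
def toa(p): q=Rz.T@(np.array(p)-[0,0,.171]-o); return np.arctan2(-q[1],q[2])
OFF=np.array([0.,0.])
if sys.argv[1]=="init":
    s=env.state(); im=viewer.get_image("side"); cv2.imwrite("pics/ref.png",im[:,:,::-1])
    u=wp(REST); r=g(im); ok=(r<45); x,y=int(u[0]),int(u[1]); n,l,stt,cen=cv2.connectedComponentsWithStats(ok[y-30:y+30,x-30:x+30].astype(np.uint8))
    print("weight model px",u,"blobs",[(st_[:5].tolist(),np.round(c_+[x-30,y-30],1).tolist()) for st_,c_ in zip(stt,cen) if st_[4]>60])
    k=20000; rng=np.random.default_rng(0)
    np.savez("pf.npz",P=np.c_[np.full(k,REST),np.zeros(k),rng.uniform(-.42,.22,k)],t=s["time_s"])
    a=toa(s["tool_pos"]); json.dump({"kn":[[s["time_s"],a]],"pend":[],"cmd":list(map(float,s["tool_pos"])),"log":[]},open("j.json","w"))
    print("a",a,"weight self-test",track(r,r,OFF)); sys.exit()
J=json.load(open("j.json")); D=np.load("pf.npz"); P,t=D["P"].copy(),float(D["t"]); rng=np.random.default_rng()
ref=g(cv2.imread("pics/ref.png")[:,:,::-1])
if J["pend"]:
    t0=J["pend"][0]; J["kn"].append([t0,J["kn"][-1][1]]); J["kn"]+=[[t0+.125*(i+1),a] for i,a in enumerate(J["pend"][1])]; J["cmd"]=J["pend"][2]
kn=np.array(J["kn"]); meas=[]
def step(P,dt,a):
    acc=(K*P[:,0]+P[:,2]+KS*a-B*P[:,1])/I
    P[:,1]+=acc*dt; P[:,0]+=P[:,1]*dt
    for sgn in(-1,1):
        hit=P[:,0]*sgn>.28; P[hit,0]=sgn*.28; P[hit,1]=np.where(P[hit,1]*sgn>0,0,P[hit,1])
for n in range(3):
    s=env.state(); im=viewer.get_image("side"); th,e=track(g(im),ref,OFF); T=s["time_s"]; meas.append((round(T,2),round(th,4),round(float(e),0)))
    N=max(1,int(round((T-t)/.0125)))
    for i in range(N):
        dt=(T-t)/N; step(P,dt,np.interp(t+(i+.5)*dt,kn[:,0],kn[:,1])); P[:,1]+=.03*np.sqrt(dt)*rng.standard_normal(len(P)); P[:,2]+=.004*np.sqrt(dt)*rng.standard_normal(len(P))
    t=T; w=1/(1+((P[:,0]-th)/.006)**2)**2; w/=w.sum(); P=P[rng.choice(len(P),len(P),p=w)]; P[:,0]+=.001*rng.standard_normal(len(P))
cv2.imwrite("pics/last.png",im[:,:,::-1])
x,sd=P.mean(0),P.std(0); s=env.state(); a0=kn[-1,1]; J["log"]+=meas
for _ in range(4): step(P,(s["time_s"]-t)/4,a0)
t=s["time_s"]; x=P.mean(0); np.savez("pf.npz",P=P,t=t)
print("t",round(t,2),"meas",meas); print("est th,w,c",np.round(x,4),"sd",np.round(sd,4),"a cmd",round(a0,4),"a meas",round(toa(s["tool_pos"]),4),"a_eq",round(-(K*x[0]+x[2])/KS,3),"F",np.round(s["ft_force"],1),"op",round(s["opening"],3),"gf",round(s["grasp_force"],1))
n=int(sys.argv[1])
if sys.argv[2].startswith("a="): A=a0+(float(sys.argv[2][2:])-a0)*np.arange(1,n+1)/n
else:
    rf,TT=float(sys.argv[2]),float(sys.argv[3]); H=32; sub=5; dt=.125/sub
    def sim(A,x):
        th,w=x[0],x[1]; out=[]; kk=np.r_[a0,A]
        for i in range(H):
            for j in range(sub):
                aa=kk[i]+(kk[i+1]-kk[i])*(j+.5)/sub; w+=dt*(K*th+x[2]+KS*aa-B*w)/I; th+=dt*w
            out.append((th,w))
        return np.array(out)
    tau=np.clip(np.arange(1,H+1)*.125/max(TT,.125),0,1); r=x[0]+(rf-x[0])*(10*tau**3-15*tau**4+6*tau**5)
    def f(A): y=sim(A,x); kk=np.r_[a0,A]; return np.r_[(y[:,0]-r)*10,(y[:,1]-np.gradient(r,.125))*2,np.diff(kk)*4,np.diff(kk,2)*6,(y[-1,0]-r[-1])*30,y[-1,1]*30]
    A0=np.full(H,a0); f0=f(A0); G=np.array([(f(A0+1e-3*np.eye(H)[i])-f0)/1e-3 for i in range(H)]).T
    A=A0-np.linalg.lstsq(G,f0,rcond=None)[0]; y=sim(A,x); print("pred th",np.round(y[:n,0],3),"a",np.round(A[:n],3)); A=A[:n]
cmd=np.array(J["cmd"]); q=[]
for a in A:
    d=Rt.T@(target(a)-cmd)/.25; q.append([0,round(d[1],3),round(d[2],3)])
J["pend"]=[t,list(map(float,A)),(cmd+Rt@np.array(q[-1])*.25).tolist()]
json.dump(J,open("j.json","w")); print("ROWS",";".join(f"0 {b[1]:g} {b[2]:g} 0 0 0" for b in q))
E
python3 -m inch '0 0 0 0 0 0;0 0 0 0 0 0;0 0 0 0 0 0;0 0 0 0 0 0;0 0 0 0 0 0;0 0 0 0 0 0;0 0 0 0 0 0' 0 15
python3 ctl.py init && python3 ctl.py 6 a=-.15
```

```text
time_s: 5.68
tool_pos: [0.5116, 0.0544, 0.4435]
ee_rot: [0.086, 0.996, 0.0, 0.0]
ft_force: [0.5, -0.0, 0.0]
opening: 0.226
grasp_force: 15.0
weight model px [313.45761267 223.5731604 ] blobs [([0, 0, 60, 60, 2758], [314.4, 222.2]), ([11, 13, 34, 26, 650], [312.3, 219.0]), ([0, 29, 12, 31, 186], [286.2, 239.8])]
a -0.3214898318074733 weight self-test (np.float64(-0.28024495579418723), np.float32(0.0))
t 5.88 meas [(5.72, np.float64(-0.2803), 2.0), (5.78, np.float64(-0.2803), 2.0), (5.83, np.float64(-0.2803), 2.0)]
est th,w,c [-0.28   -0.0004 -0.0984] sd [0.001  0.0056 0.186 ] a cmd -0.3215 a meas -0.3216 a_eq 0.249 F [ 0.6  0.8 -0.1] op 0.223 gf 15.0
ROWS 0 -0.017 -0.005 0 0 0;0 -0.033 -0.009 0 0 0;0 -0.05 -0.014 0 0 0;0 -0.066 -0.017 0 0 0;0 -0.083 -0.021 0 0 0;0 -0.1 -0.023 0 0 0
```

```bash
sed -i 's/^OFF=.*/OFF=np.array([-1.2,-4.6])/' ctl.py
python3 -m inch '0 -0.017 -0.005 0 0 0;0 -0.033 -0.009 0 0 0;0 -0.05 -0.014 0 0 0;0 -0.066 -0.017 0 0 0;0 -0.083 -0.021 0 0 0;0 -0.1 -0.023 0 0 0' | head -2
python3 ctl.py 4 a=-.05
```

```text
time_s: 6.62
tool_pos: [0.5072, 0.0295, 0.4493]
t 6.78 meas [(6.62, np.float64(-0.28), 1.0), (6.67, np.float64(-0.28), 1.0), (6.72, np.float64(-0.28), 1.0)]
est th,w,c [-2.799e-01 -1.000e-04 -1.104e-01] sd [0.0011 0.0079 0.1812] a cmd -0.15 a meas -0.1489 a_eq 0.266 F [-1.   1.7  2.6] op 0.221 gf 15.0
ROWS 0 -0.015 -0.002 0 0 0;0 -0.03 -0.004 0 0 0;0 -0.045 -0.005 0 0 0;0 -0.06 -0.006 0 0 0
```

```bash
python3 -m inch '0 -0.015 -0.002 0 0 0;0 -0.03 -0.004 0 0 0;0 -0.045 -0.005 0 0 0;0 -0.06 -0.006 0 0 0' | head -1
python3 ctl.py 4 a=.05
```

```text
time_s: 7.28
t 7.42 meas [(7.28, np.float64(-0.2799), 1.0), (7.33, np.float64(-0.2799), 1.0), (7.38, np.float64(-0.2799), 1.0)]
est th,w,c [-0.2799 -0.0003 -0.1489] sd [0.0011 0.0081 0.1593] a cmd -0.05 a meas -0.0483 a_eq 0.321 F [-1.5  3.8  2.5] op 0.229 gf 15.0
ROWS 0 -0.015 -0.001 0 0 0;0 -0.03 -0.001 0 0 0;0 -0.045 -0.001 0 0 0;0 -0.06 -0 0 0 0
```

```bash
python3 -m inch '0 -0.015 -0.001 0 0 0;0 -0.03 -0.001 0 0 0;0 -0.045 -0.001 0 0 0;0 -0.06 0 0 0 0' | head -1
python3 ctl.py 4 a=.13
```

```text
time_s: 7.92
t 8.07 meas [(7.92, np.float64(-0.2799), 2.0), (7.97, np.float64(-0.2799), 2.0), (8.03, np.float64(-0.2799), 2.0)]
est th,w,c [-0.2798 -0.0003 -0.1814] sd [0.0011 0.0085 0.1384] a cmd 0.05 a meas 0.052 a_eq 0.367 F [-0.2  2.   2.1] op 0.228 gf 15.0
ROWS 0 -0.012 0 0 0 0;0 -0.024 0.001 0 0 0;0 -0.036 0.002 0 0 0;0 -0.048 0.004 0 0 0
```

```bash
python3 -m inch '0 -0.012 0 0 0 0;0 -0.024 0.001 0 0 0;0 -0.036 0.002 0 0 0;0 -0.048 0.004 0 0 0' | head -1
python3 ctl.py 4 a=.21
```

```text
time_s: 8.57
t 8.72 meas [(8.57, np.float64(-0.2798), 3.0), (8.62, np.float64(-0.2798), 3.0), (8.68, np.float64(-0.2798), 3.0)]
est th,w,c [-0.2798 -0.0004 -0.2113] sd [0.0011 0.0088 0.1225] a cmd 0.13 a meas 0.1319 a_eq 0.41 F [-1.   3.1  0.9] op 0.227 gf 15.0
ROWS 0 -0.011 0.002 0 0 0;0 -0.023 0.004 0 0 0;0 -0.035 0.006 0 0 0;0 -0.047 0.008 0 0 0
```

```bash
python3 -m inch '0 -0.011 0.002 0 0 0;0 -0.023 0.004 0 0 0;0 -0.035 0.006 0 0 0;0 -0.047 0.008 0 0 0' | head -1
python3 ctl.py 4 a=.29
```

```text
time_s: 9.22
t 9.38 meas [(9.22, np.float64(-0.2797), 4.0), (9.28, np.float64(-0.2797), 4.0), (9.32, np.float64(-0.2797), 4.0)]
est th,w,c [-0.2798 -0.0005 -0.2417] sd [0.0011 0.0092 0.106 ] a cmd 0.21 a meas 0.2113 a_eq 0.453 F [-1.5  3.   3.2] op 0.232 gf 15.0
ROWS 0 -0.012 0.003 0 0 0;0 -0.023 0.006 0 0 0;0 -0.035 0.009 0 0 0;0 -0.046 0.012 0 0 0
```

```bash
python3 -m inch '0 -0.012 0.003 0 0 0;0 -0.023 0.006 0 0 0;0 -0.035 0.009 0 0 0;0 -0.046 0.012 0 0 0' | head -1
python3 ctl.py 4 a=.37
```

```text
time_s: 9.88
t 10.03 meas [(9.88, np.float64(-0.2797), 6.0), (9.93, np.float64(-0.2797), 6.0), (9.97, np.float64(-0.2797), 6.0)]
est th,w,c [-0.2798 -0.0004 -0.2713] sd [0.0012 0.0097 0.0892] a cmd 0.29 a meas 0.2904 a_eq 0.496 F [-1.1  3.3  2.5] op 0.227 gf 15.0
ROWS 0 -0.012 0.003 0 0 0;0 -0.023 0.007 0 0 0;0 -0.035 0.011 0 0 0;0 -0.046 0.015 0 0 0
```

```bash
python3 -m inch '0 -0.012 0.003 0 0 0;0 -0.023 0.007 0 0 0;0 -0.035 0.011 0 0 0;0 -0.046 0.015 0 0 0' | head -1
python3 ctl.py 4 a=.44
```

```text
time_s: 10.52
t 10.68 meas [(10.53, np.float64(-0.2796), 9.0), (10.57, np.float64(-0.2796), 9.0), (10.62, np.float64(-0.2796), 9.0)]
est th,w,c [-0.2798 -0.0009 -0.2994] sd [0.0012 0.0105 0.073 ] a cmd 0.37 a meas 0.3713 a_eq 0.536 F [-1.4  2.9  2.2] op 0.229 gf 15.0
ROWS 0 -0.01 0.004 0 0 0;0 -0.019 0.008 0 0 0;0 -0.029 0.013 0 0 0;0 -0.038 0.017 0 0 0
```

```bash
python3 -m inch '0 -0.01 0.004 0 0 0;0 -0.019 0.008 0 0 0;0 -0.029 0.013 0 0 0;0 -0.038 0.017 0 0 0' | head -1
python3 ctl.py 4 a=.50
python3 - <<'E'
import cv2,numpy as np
a=cv2.imread("pics/ref.png");b=cv2.imread("pics/last.png")
cv2.imwrite("pics/m3.png",cv2.resize(np.hstack([a[110:300,180:360],b[110:300,180:360]]),(800,422),interpolation=cv2.INTER_CUBIC))
E
```

```text
time_s: 11.18
t 11.32 meas [(11.18, np.float64(-0.2796), 11.0), (11.22, np.float64(-0.2795), 12.0), (11.28, np.float64(-0.2795), 11.0)]
est th,w,c [-0.2797 -0.0009 -0.3223] sd [0.0012 0.0115 0.0592] a cmd 0.44 a meas 0.4405 a_eq 0.568 F [-1.4  3.   2.1] op 0.227 gf 15.0
ROWS 0 -0.008 0.004 0 0 0;0 -0.017 0.008 0 0 0;0 -0.025 0.012 0 0 0;0 -0.032 0.016 0 0 0
```

View pics/m3.png

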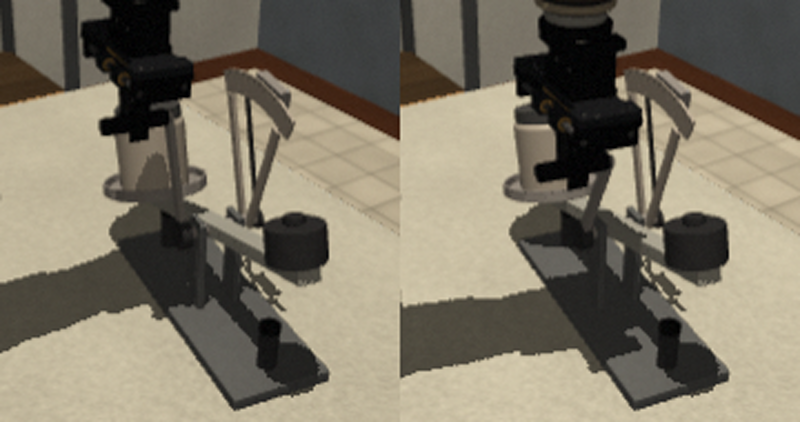

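The lever (right half) has swung to -y with the grip held; beam still on its rest, weight unchanged at (695,240), pointer and fork still visible. Keep ramping.

```bash
python3 -m inch '0 -0.008 0.004 0 0 0;0 -0.017 0.008 0 0 0;0 -0.025 0.012 0 0 0;0 -0.032 0.016 0 0 0' | head -1
python3 ctl.py 4 a=.56
```

```text
time_s: 11.82
t 11.97 meas [(11.82, np.float64(-0.2788), 21.0), (11.88, np.float64(-0.2781), 28.0), (11.93, np.float64(-0.2775), 28.0)]
est th,w,c [-2.794e-01 -2.000e-04 -3.391e-01] sd [0.0015 0.0145 0.0468] a cmd 0.5 a meas 0.4999 a_eq 0.592 F [-1.6  3.7  2.4] op 0.226 gf 15.0
ROWS 0 -0.008 0.005 0 0 0;0 -0.016 0.009 0 0 0;0 -0.024 0.014 0 0 0;0 -0.031 0.019 0 0 0
```

```bash
python3 -c "
import json;J=json.load(open('j.json'));J['pend']=[];json.dump(J,open('j.json','w'))"
python3 -m inch '0 0 0 0 0 0;0 0 0 0 0 0;0 0 0 0 0 0' | head -1
python3 ctl.py 4 0.1 2.5
```

```text
time_s: 12.35
t 12.5 meas [(12.35, np.float64(-0.2577), 129.0), (12.4, np.float64(-0.2546), 149.0), (12.45, np.float64(-0.2508), 165.0)]
est th,w,c [-0.2461  0.0915 -0.2647] sd [0.0027 0.0173 0.0045] a cmd 0.5 a meas 0.499 a_eq 0.473 F [-1.5  3.7  2.3] op 0.228 gf 15.0
pred th [-0.234 -0.224 -0.215 -0.207] a [0.457 0.445 0.458 0.481]
ROWS 0 0.023 -0.012 0 0 0;0 0.029 -0.015 0 0 0;0 0.022 -0.011 0 0 0;0 0.01 -0.005 0 0 0
```

```bash
python3 -m inch '0 0.023 -0.012 0 0 0;0 0.029 -0.015 0 0 0;0 0.022 -0.011 0 0 0;0 0.01 -0.005 0 0 0' | head -1
python3 ctl.py 4 0.1 2
```

```text
time_s: 13.0
t 13.15 meas [(13.0, np.float64(-0.2132), 207.0), (13.05, np.float64(-0.209), 189.0), (13.1, np.float64(-0.2055), 204.0)]
est th,w,c [-0.2021  0.0766 -0.2657] sd [0.0027 0.0177 0.0041] a cmd 0.481 a meas 0.4817 a_eq 0.457 F [1.5 3.2 1.5] op 0.23 gf 15.0
pred th [-0.192 -0.181 -0.169 -0.154] a [0.459 0.458 0.471 0.485]
ROWS 0 0.011 -0.006 0 0 0;0 0.012 -0.006 0 0 0;0 0.005 -0.003 0 0 0;0 -0.003 0.001 0 0 0
```

```bash
python3 -m inch '0 0.011 -0.006 0 0 0;0 0.012 -0.006 0 0 0;0 0.005 -0.003 0 0 0;0 -0.003 0.001 0 0 0' | head -1
python3 ctl.py 5 0.1 1.8
```

```text
time_s: 13.65
t 13.8 meas [(13.65, np.float64(-0.156), 312.0), (13.7, np.float64(-0.1517), 316.0), (13.75, np.float64(-0.143), 398.0)]
est th,w,c [-0.1353  0.1654 -0.2662] sd [0.0027 0.0179 0.0041] a cmd 0.4851 a meas 0.4858 a_eq 0.432 F [1.7 2.7 0.9] op 0.23 gf 15.0
pred th [-0.114 -0.095 -0.08  -0.068 -0.055] a [0.402 0.373 0.389 0.42  0.442]
ROWS 0 0.046 -0.021 0 0 0;0 0.061 -0.028 0 0 0;0 0.053 -0.024 0 0 0;0 0.036 -0.017 0 0 0;0 0.023 -0.011 0 0 0
```

```bash
python3 - <<'E'
s=open("ctl.py").read()
i=s.index("def track"); j=s.index("def toa")
s=s[:i]+'''def bp(th): # 3 beam-fixed points near the weight -> pixels
    L=np.array([(0,-.195,.035),(0,-.160,.035),(0,-.195,.07)]); c,s_=np.cos(th),np.sin(th)
    X=np.c_[L[:,0],L[:,1]*c-L[:,2]*s_,L[:,1]*s_+L[:,2]*c]@Rz.T+o; return proj(C,X).astype(np.float32)
W0=np.array([312.3,219.]); OF=W0-bp(REST)[0]
def track(im,ref,off):
    t=cv2.getRectSubPix(ref,S,tuple(W0)); ths=np.arange(-.32,.32,.004); e=[]
    b0=bp(REST)+OF-W0+[17.5,16.5]
    for th in ths:
        M=cv2.getAffineTransform(b0.astype(np.float32),(bp(th)+OF).astype(np.float32))
        d=(cv2.warpAffine(im,M,S,flags=cv2.INTER_LINEAR|cv2.WARP_INVERSE_MAP)-t)*m; e.append((np.abs(d)).sum()/m.sum())
    i=int(np.clip(np.argmin(e),1,len(e)-2)); a,b,c=e[i-1:i+2]
    return ths[i]+.004*.5*(a-c)/(a-2*b+c+1e-9), b
'''+s[j:]
open("ctl.py","w").write(s)
E
python3 - <<'E'
import sys; sys.argv=["x","none"]
import re
src=open("ctl.py").read().split('OFF=np')[0]
exec(src)
for f in("ref","last"): print(track(g(cv2.imread(f"pics/{f}.png")[:,:,::-1]),g(cv2.imread("pics/ref.png")[:,:,::-1]),0))
E
python3 -m inch '0 0.046 -0.021 0 0 0;0 0.061 -0.028 0 0 0;0 0.053 -0.024 0 0 0;0 0.036 -0.017 0 0 0;0 0.023 -0.011 0 0 0' | head -1
python3 ctl.py 4 0.1 1.4
```

```text
(np.float64(-0.2800213511902984), np.float32(0.10742937))
(np.float64(-0.14840971962152966), np.float32(17.830149))
time_s: 14.42
t 14.57 meas [(14.43, np.float64(-0.0712), 26.0), (14.47, np.float64(-0.0666), 27.0), (14.53, np.float64(-0.0566), 28.0)]
est th,w,c [-0.054   0.1174 -0.2677] sd [0.003  0.0188 0.0042] a cmd 0.4422 a meas 0.4446 a_eq 0.403 F [1.4 1.4 2. ] op 0.226 gf 15.0
pred th [-0.038 -0.022 -0.007  0.007] a [0.399 0.384 0.389 0.395]
ROWS 0 0.024 -0.011 0 0 0;0 0.032 -0.014 0 0 0;0 0.03 -0.013 0 0 0;0 0.026 -0.012 0 0 0
```

```bash
python3 -m inch '0 0.024 -0.011 0 0 0;0 0.032 -0.014 0 0 0;0 0.03 -0.013 0 0 0;0 0.026 -0.012 0 0 0' | head -1
python3 ctl.py 4 0.1 1.2
python3 - <<'E'
import cv2,numpy as np
b=cv2.imread("pics/last.png")
cv2.imwrite("pics/m4.png",cv2.resize(b[125:265,250:390],(600,600),interpolation=cv2.INTER_CUBIC))
E
```

```text
time_s: 15.08
t 15.22 meas [(15.07, np.float64(0.0444), 38.0), (15.12, np.float64(0.0555), 39.0), (15.18, np.float64(0.0603), 40.0)]
est th,w,c [ 0.0756  0.2407 -0.2622] sd [0.0032 0.0183 0.0041] a cmd 0.3949 a meas 0.3959 a_eq 0.345 F [1.8 0.9 2.1] op 0.227 gf 15.0
pred th [0.105 0.126 0.133 0.13 ] a [0.257 0.202 0.217 0.266]
ROWS 0 0.079 -0.026 0 0 0;0 0.111 -0.034 0 0 0;0 0.102 -0.032 0 0 0;0 0.074 -0.025 0 0 0
```

View pics/m4.png

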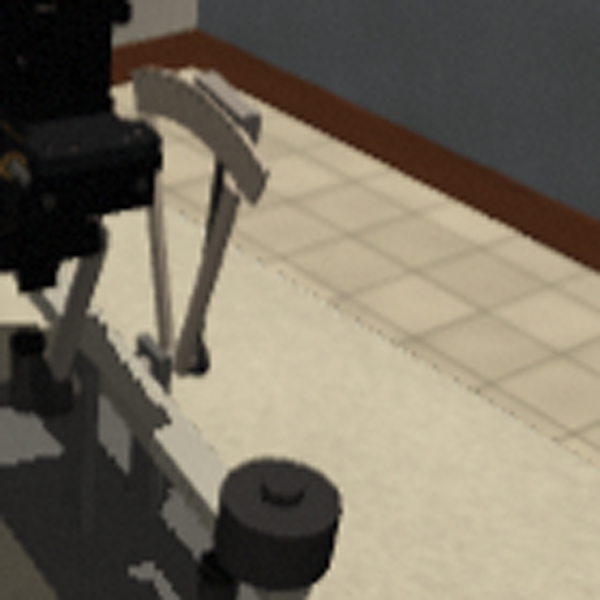

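The weight now sits at about (280,522) in the crop, i.e. full (315,247), 28 px below its start; pointer is seen behind the right strut near (215,190) close to the fork's (230,100) line. Check the tracker against this.

Run:
```python
import sys
exec(open("ctl.py").read().split('OFF=np')[0])
for th in(-.28,-.14,0,.06,.1,.14,.2): print(th,np.round(bp(th)[0]+OF,1))
b=g(cv2.imread("pics/last.png")[:,:,::-1]); r=g(cv2.imread("pics/ref.png")[:,:,::-1])
print(r[200:240:2,296:330:3].astype(int)); print(b[228:268:2,298:332:3].astype(int))
for th in np.arange(-.0,.24,.02):
    M=cv2.getAffineTransform((bp(REST)+OF-W0+[17.5,16.5]).astype(np.float32),(bp(th)+OF).astype(np.float32)); w=cv2.warpAffine(b,M,S,flags=cv2.INTER_LINEAR|cv2.WARP_INVERSE_MAP); print(round(th,2),round(float(np.abs((w-cv2.getRectSubPix(r,S,tuple(W0)))*m).sum()/m.sum()),1),end=" ")
```

```text
-0.28 [312.3 219. ]
-0.14 [313.6 230.3]
0 [314.1 241.1]
0.06 [314.1 245.4]
0.1 [313.9 248.3]
0.14 [313.7 251. ]
0.2 [313.3 254.9]
[[ 63 187 187 187 187 188 187 189 184 183 182 182]
 [ 81 188 189 187 186 187 187 191 189 188 186 185]
 [ 64 186 185 186 186 187 188 185 187 188 187 183]
 [ 42 181 187 188 105  44  41 121 163 186 187 187]
 [ 34 183 126  75  25  36  36  26  41  55 160 188]
 [ 23  69  42  43  21  30  33  34  42  41  71 191]
 [ 77  46  43  42  41  36  40  41  41  44  28 185]
 [185  25  35  41  41  43  45  41  35  30  22 187]
 [157  30  25  28  33  32  32  32  32  30  23 189]
 [157  31  25  28  31  31  32  33  30  28  23 189]
 [156  41  24  28  32  33  31  34  31  28  23 186]
 [123  48  26  26  30  34  32  35  30  27  23 184]
 [ 71  33  23  27  28  31  31  34  32  28  23 186]
 [ 71  30  22  25  29  30  32  32  30  28  25 183]
 [ 94  46  21  30  30  30  32  31  29  27  75 182]
 [179 110  37  26  29  29  31  32  31  60 183 181]
 [180 172 131  56  52  51  60  65  73  74 183 182]
 [ 65 117 183 158  58  57  69  71  70  72 185 179]
 [ 69  70 174 182 154  61  93  96 100 107 182 182]
 
[... 489 characters left out ...]
 49  50  51  48 193]
 [ 74  21  21  51  49  49  48  48  49  50  29 191]
 [ 81  20  23  27  46  49  49  49  49  42  46 191]
 [ 95  22  22  24  23  26  32  33  26  19 132 190]
 [ 97  18  21  22  24  24  21  22  22  17 176 192]
 [ 16  18  21  22  24  23  23  22  20  19 188 194]
 [  7  16  23  25  23  22  24  20  19  19 189 188]
 [ 13   6  23  23  24  22  23  20  21  21 192 189]
 [ 11   9  13  24  23  24  22  22  18 177 187 183]
 [ 23  18  21  93  46  30  33  39 116 189 188 189]
 [ 25  21  21  96  76  72  70  68 178 183 188 188]
 [ 24  21  18  94  97  75  91 152 187 188 185 187]]
-0.0 45.7 0.02 42.5 0.04 40.9 0.06 40.1 0.08 40.4 0.1 40.8 0.12 41.5 0.14 42.7 0.16 43.5 0.18 43.6 0.2 44.3 0.22 45.1
```

```bash
sed -i 's/def blob(im):/def blob(im,thr=62):/; s/(w<50)/(w<thr)/; s/blob(ref); return/blob(ref,50); return/' ctl.py
sed -i 's/-.0603/-.19336/' adj.py
python3 adj.py && SKIP=1 python3 ctl.py 3 .1 .9
```

```text
ref (-0.27236190653856907, np.float64(27.0)) (np.float64(220.5), np.float64(27.0))
last (0.08901035873950537, np.float64(30.25)) (np.float64(248.375), np.float64(30.25))
t 15.22 meas []
est th,w,c [ 0.1043  0.2407 -0.2622] sd [0.0037 0.0195 0.0041] a cmd 0.3949 a meas 0.3959 a_eq 0.334 F [1.8 0.9 2.1] op 0.227 gf 15.0
pred th [0.134 0.154 0.159] a [0.237 0.171 0.188]
ROWS 0 0.091 -0.029 0 0 0;0 0.129 -0.037 0 0 0;0 0.119 -0.036 0 0 0
```

```bash
python3 -m inch '0 0.091 -0.029 0 0 0;0 0.129 -0.037 0 0 0;0 0.119 -0.036 0 0 0' | head -1
python3 ctl.py 4 0.09 .6
```

```text
time_s: 15.6
t 15.75 meas [(15.6, 0.1798, 30.0), (15.65, 0.1836, 30.0), (15.7, 0.1856, 31.0)]
est th,w,c [ 0.181  -0.0578 -0.2572] sd [0.0029 0.0183 0.004 ] a cmd 0.1882 a meas 0.1902 a_eq 0.298 F [2.1 0.3 4.1] op 0.225 gf 15.0
pred th [0.168 0.149 0.128 0.11 ] a [0.235 0.286 0.333 0.366]
ROWS 0 -0.028 0.006 0 0 0;0 -0.057 0.014 0 0 0;0 -0.084 0.023 0 0 0;0 -0.102 0.03 0 0 0
```

```bash
python3 -c "
import json;J=json.load(open('j.json'));J['pend'][1]=J['pend'][1][:3];import numpy as np
J['trim']=1;json.dump(J,open('j.json','w'))"
python3 - <<'E'
import json; exec(open("ctl.py").read().split('OFF=np')[0])
J=json.load(open('j.json')); J['pend'][2]=(np.array(J['cmd'])+Rt@np.array([0,-.084,.023])*.25).tolist(); json.dump(J,open('j.json','w'))
E
python3 -m inch '0 -0.028 0.006 0 0 0;0 -0.057 0.014 0 0 0;0 -0.084 0.023 0 0 0' | head -1
python3 ctl.py 4 0.09 .7
```

```text
time_s: 16.12
t 16.27 meas [(16.12, 0.1817, 31.0), (16.18, 0.1836, 30.0), (16.23, 0.1856, 31.0)]
est th,w,c [ 0.1722  0.0077 -0.2486] sd [0.0031 0.0208 0.0028] a cmd 0.3333 a meas 0.3368 a_eq 0.289 F [-1.2  1.   0.4] op 0.226 gf 15.0
pred th [0.174 0.17  0.158 0.14 ] a [0.236 0.203 0.228 0.28 ]
ROWS 0 0.056 -0.017 0 0 0;0 0.075 -0.021 0 0 0;0 0.061 -0.018 0 0 0;0 0.031 -0.01 0 0 0
```

```bash
python3 -m inch '0 0.056 -0.017 0 0 0;0 0.075 -0.021 0 0 0;0 0.061 -0.018 0 0 0;0 0.031 -0.01 0 0 0' | head -1
python3 ctl.py 4 0.09 .8
```

```text
time_s: 16.77
t 16.93 meas [(16.77, 0.2271, 31.0), (16.82, 0.2271, 31.0), (16.88, 0.2291, 31.0)]
est th,w,c [ 0.1738 -0.0518 -0.2452] sd [0.0138 0.0339 0.003 ] a cmd 0.2796 a meas 0.2824 a_eq 0.283 F [-1.8  1.  -0.4] op 0.227 gf 15.0
pred th [0.167 0.156 0.142 0.127] a [0.252 0.249 0.269 0.301]
ROWS 0 0.016 -0.004 0 0 0;0 0.017 -0.005 0 0 0;0 0.005 -0.001 0 0 0;0 -0.013 0.004 0 0 0
```

```bash
sed -i 's/P\[:,1\]+=.03\*/P[:,1]+=.08*/; s/P\[:,2\]+=.004\*/P[:,2]+=.012*/; s#/.006)#/.008)#' ctl.py
cat > reset.py <<'E'
import numpy as np,json,sys
th,w,c=map(float,sys.argv[1:4]); n=20000; r=np.random.default_rng()
t=np.load("pf.npz")["t"]; np.savez("pf.npz",P=np.c_[th+.005*r.standard_normal(n),w+.03*r.standard_normal(n),c+.012*r.standard_normal(n)],t=t)
J=json.load(open('j.json'));J['pend']=[];json.dump(J,open('j.json','w'))
E
python3 reset.py .231 .03 -.236; SKIP=1 python3 ctl.py 3 .09 .9
```

```text
t 16.93 meas []
est th,w,c [ 0.231   0.0299 -0.236 ] sd [0.0051 0.03   0.0119] a cmd 0.2796 a meas 0.2824 a_eq 0.248 F [-1.8  1.  -0.4] op 0.227 gf 15.0
pred th [0.234 0.228 0.209] a [0.161 0.118 0.15 ]
ROWS 0 0.069 -0.015 0 0 0;0 0.094 -0.019 0 0 0;0 0.076 -0.016 0 0 0
```

```bash
python3 -m inch '0 0.069 -0.015 0 0 0;0 0.094 -0.019 0 0 0;0 0.076 -0.016 0 0 0' | head -1
python3 ctl.py 3 0.09 .9
```

```text
time_s: 17.3
t 17.45 meas [(17.3, 0.2251, 31.0), (17.35, 0.2111, 30.0), (17.4, 0.2071, 30.0)]
est th,w,c [ 0.1939 -0.2365 -0.2315] sd [0.0039 0.0399 0.0123] a cmd 0.1501 a meas 0.1492 a_eq 0.256 F [-0.2  0.3  4.4] op 0.227 gf 15.0
pred th [0.161 0.131 0.109] a [0.283 0.351 0.366]
ROWS 0 -0.078 0.017 0 0 0;0 -0.117 0.029 0 0 0;0 -0.125 0.032 0 0 0
```

```bash
python3 -m inch '0 -0.078 0.017 0 0 0;0 -0.117 0.029 0 0 0;0 -0.125 0.032 0 0 0' | head -1
python3 ctl.py 3 0.09 .9
```

```text
time_s: 17.82
t 17.98 meas [(17.82, 0.1216, 30.0), (17.88, 0.1179, 30.0), (17.93, 0.1179, 30.0)]
est th,w,c [ 0.1157 -0.0004 -0.2264] sd [0.0037 0.039  0.0114] a cmd 0.3655 a meas 0.364 a_eq 0.279 F [-0.9  2.7  1.4] op 0.228 gf 15.0
pred th [0.119 0.123 0.122] a [0.28  0.234 0.229]
ROWS 0 0.049 -0.016 0 0 0;0 0.075 -0.023 0 0 0;0 0.078 -0.023 0 0 0
```

```bash
python3 -m inch '0 0.049 -0.016 0 0 0;0 0.075 -0.023 0 0 0;0 0.078 -0.023 0 0 0' | head -1
python3 ctl.py 3 0.09 .9
```

```text
time_s: 18.35
t 18.5 meas [(18.35, 0.0944, 30.0), (18.4, 0.089, 30.0), (18.45, 0.0766, 30.0)]
est th,w,c [ 0.07   -0.1942 -0.2366] sd [0.0038 0.0382 0.0109] a cmd 0.2293 a meas 0.2271 a_eq 0.311 F [ 0.1 -0.6  5.8] op 0.228 gf 15.0
pred th [0.045 0.028 0.025] a [0.394 0.464 0.451]
ROWS 0 -0.094 0.03 0 0 0;0 -0.133 0.047 0 0 0;0 -0.125 0.044 0 0 0
```

```bash
python3 -m inch '0 -0.094 0.03 0 0 0;0 -0.133 0.047 0 0 0;0 -0.125 0.044 0 0 0' | head -1
python3 ctl.py 3 0.09 1.2
```

```text
time_s: 18.88
t 19.02 meas [(18.88, 0.0227, 29.0), (18.93, 0.0261, 29.0), (18.98, 0.0261, 29.0)]
est th,w,c [ 0.0341  0.1348 -0.2382] sd [0.0038 0.0386 0.0108] a cmd 0.4511 a meas 0.4484 a_eq 0.327 F [-2.3 -0.4  2.9] op 0.231 gf 15.0
pred th [0.055 0.075 0.087] a [0.31  0.24  0.233]
ROWS 0 0.078 -0.032 0 0 0;0 0.119 -0.043 0 0 0;0 0.122 -0.044 0 0 0
```

```bash
sed -i 's/th,w=x\[0\],x\[1\]; out=\[\]; kk=np.r_\[a0,A\]/th,w=x[0],x[1]; out=[]; kk=np.r_[a0,A]; kk[n+1]=kk[n]/; s/else 3):/else 2):/' ctl.py
python3 -c "
import json;J=json.load(open('j.json'));J['pend']=[];json.dump(J,open('j.json','w'))"
SKIP=1 python3 ctl.py 4 .09 1.2
```

```text
t 19.02 meas []
est th,w,c [ 0.0341  0.1348 -0.2382] sd [0.0052 0.0412 0.0108] a cmd 0.4511 a meas 0.4484 a_eq 0.327 F [-2.3 -0.4  2.9] op 0.231 gf 15.0
pred th [0.055 0.075 0.087 0.093] a [0.31  0.242 0.238 0.265]
ROWS 0 0.078 -0.032 0 0 0;0 0.117 -0.043 0 0 0;0 0.12 -0.043 0 0 0;0 0.104 -0.039 0 0 0
```

```bash
python3 -m inch '0 0.078 -0.032 0 0 0;0 0.117 -0.043 0 0 0;0 0.12 -0.043 0 0 0;0 0.104 -0.039 0 0 0' | head -1
python3 ctl.py 4 0.09 1.2
```

```text
time_s: 19.52
t 19.62 meas [(19.52, 0.0451, 30.0), (19.57, 0.0381, 30.0)]
est th,w,c [ 0.0315 -0.1578 -0.2489] sd [0.0041 0.0402 0.0109] a cmd 0.2654 a meas 0.2662 a_eq 0.343 F [1.3 0.7 3.9] op 0.226 gf 15.0
pred th [ 0.011 -0.002 -0.002  0.01 ] a [0.421 0.487 0.471 0.414]
ROWS 0 -0.088 0.031 0 0 0;0 -0.124 0.049 0 0 0;0 -0.115 0.044 0 0 0;0 -0.084 0.03 0 0 0
```

```bash
cat > sid.py <<'E'
import json,numpy as np; from scipy.optimize import least_squares
J=json.load(open("j.json")); kn=np.array(J["kn"]); L=np.array([l[:2] for l in J["log"] if l[0]>15.5]); 
dt=.0125; t0=L[0,0]; n=int((L[-1,0]-t0)/dt)+2; ts=t0+dt*np.arange(n); ci=((ts-t0)/.5).astype(int); m=ci.max()+1
def f(p,full=False):
    I,K,B,c,d,th,w=p[:7]; imp=p[7:]; a=np.interp(ts+dt/2-d,kn[:,0],kn[:,1]); o=[]
    for i in range(n):
        o.append(th); acc=(K*th+c+.7*a[i]-B*w)/I+imp[ci[i]]; w+=acc*dt; th+=w*dt
    y=np.interp(L[:,0],ts,o); r=(y-L[:,1])/.006
    if full: return y
    return np.r_[r,imp/.1,(I-.1)/.02,(K-.27)/.06,(B-.03)/.03,(d-.03)/.05]
best=None
for d in(0,.05,.1):
    s=least_squares(f,np.r_[.1,.27,.03,-.24,d,.18,.05,np.zeros(m)],max_nfev=60)
    if best is None or s.cost<best.cost: best=s
print(best.cost,np.round(best.x,3)); print(np.round(f(best.x,True)-L[:,1],3))
E
python3 sid.py
```

```text
2.4068437039994124 [ 0.107  0.317  0.038 -0.245 -0.022  0.18   0.087  0.02   0.034 -0.024
  0.045  0.034 -0.021 -0.061 -0.028]
[-0.    -0.    -0.     0.     0.001  0.002 -0.003 -0.001  0.001 -0.002
  0.004 -0.001  0.003  0.001 -0.002 -0.    -0.002  0.002 -0.    -0.002
  0.    -0.001  0.001]
```

```bash
cat > sid.py <<'E'
import numpy as np; from scipy.optimize import least_squares
def mhe(J,tn,win=3.0):
    kn=np.array(J["kn"]); L=np.array([l[:2] for l in J["log"] if l[0]>max(15.5,tn-win)])
    dt=.0125; t0=L[0,0]; n=int(round((tn-t0)/dt))+1; dt=(tn-t0)/(n-1); ts=t0+dt*np.arange(n); ci=((ts-t0)/.5).astype(int); m=ci.max()+1
    def sim(p):
        I,K,B,c,d,th,w=p[:7]; imp=p[7:]; a=np.interp(ts+dt/2-d,kn[:,0],kn[:,1]); o=[]
        for i in range(n):
            o.append((th,w)); acc=(K*th+c+.7*a[i]-B*w)/I+imp[ci[i]]; w+=acc*dt; th+=w*dt
        return np.array(o)
    def f(p):
        y=np.interp(L[:,0],ts,sim(p)[:,0]); return np.r_[(y-L[:,1])/.005,p[7:]/.06,(p[0]-.107)/.01,(p[1]-.31)/.03,(p[2]-.036)/.01,(p[4]+.02)/.02,(p[3]+.245)/.02]
    s=least_squares(f,np.r_[.107,.31,.036,-.245,-.02,L[0,1],0,np.zeros(m)],max_nfev=80); p=s.x; th,w=sim(p)[-1]
    y=np.interp(L[-4:,0],ts,sim(p)[:,0]); print("mhe cost",round(s.cost,1),"I,K,B,c,d",np.round(p[:5],3),"imp",np.round(p[7:],3),"res",np.round(y-L[-4:,1],3))
    return np.array([th,w,p[3]+.5*p[0]*p[7:][-2:].mean()]),p
E
python3 - <<'E'
s=open("ctl.py").read()
i=s.index("    N=max(1,int(round((T-t)/.0125)))"); j=s.index("if meas: cv2"); s=s[:i]+s[j:]
i=s.index("x,sd=P.mean(0)"); j=s.index('print("t",round'); 
s=s[:i]+'''s=env.state(); a0=kn[-1,1]; J["log"]+=meas; t=s["time_s"]; x,pp=mhe(J,t); I,K,B=pp[:3]; sd=x*0
'''+s[j:]
s=s.replace("import sys,json,os;","import sys,json,os; from sid import mhe;")
open("ctl.py","w").write(s)
import json;J=json.load(open('j.json'));J['pend']=[];json.dump(J,open('j.json','w'))
E
SKIP=1 python3 ctl.py 4 .09 1.2
```

```text
mhe cost 2.0 I,K,B,c,d [ 0.109  0.329  0.037 -0.247 -0.026] imp [ 0.013  0.035  0.019 -0.029 -0.034 -0.006] res [-0.002  0.    -0.001  0.001]
t 19.62 meas []
est th,w,c [ 0.0328 -0.1302 -0.248 ] sd [ 0. -0. -0.] a cmd 0.2654 a meas 0.2662 a_eq 0.339 F [1.3 0.7 3.9] op 0.226 gf 15.0
pred th [0.016 0.005 0.005 0.015] a [0.407 0.471 0.461 0.411]
ROWS 0 -0.08 0.028 0 0 0;0 -0.115 0.044 0 0 0;0 -0.11 0.041 0 0 0;0 -0.082 0.029 0 0 0
```

```bash
python3 -m inch '0 -0.08 0.028 0 0 0;0 -0.115 0.044 0 0 0;0 -0.11 0.041 0 0 0;0 -0.082 0.029 0 0 0' | head -1
python3 ctl.py 4 0.09 1.2
```

```text
time_s: 20.12
mhe cost 1.9 I,K,B,c,d [ 0.106  0.326  0.038 -0.249 -0.024] imp [ 0.029  0.036 -0.006 -0.031 -0.025 -0.007] res [-0.001  0.    -0.001  0.001]
t 20.23 meas [(20.12, 0.0125, 29.0), (20.18, 0.0176, 30.0)]
est th,w,c [ 0.0246  0.1383 -0.2496] sd [ 0.  0. -0.] a cmd 0.4105 a meas 0.4043 a_eq 0.345 F [-0.3  0.9 -0.2] op 0.23 gf 15.0
pred th [0.044 0.06  0.071 0.078] a [0.32  0.278 0.278 0.296]
ROWS 0 0.051 -0.02 0 0 0;0 0.075 -0.027 0 0 0;0 0.075 -0.027 0 0 0;0 0.064 -0.024 0 0 0
```

```bash
python3 -m inch '0 0.051 -0.02 0 0 0;0 0.075 -0.027 0 0 0;0 0.075 -0.027 0 0 0;0 0.064 -0.024 0 0 0' | head -1
python3 ctl.py 5 0.09 1
```

```text
time_s: 20.72
mhe cost 0.8 I,K,B,c,d [ 0.109  0.314  0.037 -0.251 -0.028] imp [ 0.011  0.024  0.006 -0.012 -0.027 -0.007] res [-0.001 -0.001  0.     0.001]
t 20.82 meas [(20.73, 0.0503, 30.0), (20.77, 0.0485, 30.0)]
est th,w,c [ 0.0467 -0.0503 -0.2521] sd [ 0. -0. -0.] a cmd 0.2957 a meas 0.2976 a_eq 0.339 F [0.7 1.2 3.2] op 0.227 gf 15.0
pred th [0.04  0.036 0.039 0.048 0.059] a [0.377 0.414 0.406 0.372 0.334]
ROWS 0 -0.046 0.016 0 0 0;0 -0.066 0.024 0 0 0;0 -0.062 0.023 0 0 0;0 -0.043 0.015 0 0 0;0 -0.022 0.007 0 0 0
```

```bash
sed -i 's/(p\[3\]+.245)/(p[3]+.253)/' sid.py
python3 -m inch '0 -0.046 0.016 0 0 0;0 -0.066 0.024 0 0 0;0 -0.062 0.023 0 0 0;0 -0.043 0.015 0 0 0;0 -0.022 0.007 0 0 0' | head -1
python3 ctl.py 5 0.09 1
python3 - <<'E'
import cv2
b=cv2.imread("pics/last.png")
cv2.imwrite("pics/m5.png",cv2.resize(b[130:200,262:332],(600,600),interpolation=cv2.INTER_CUBIC))
E
```

```text
time_s: 21.45
mhe cost 0.3 I,K,B,c,d [ 0.109  0.311  0.036 -0.252 -0.026] imp [ 0.004  0.002 -0.017  0.006  0.006 -0.   ] res [ 0.001  0.001 -0.001  0.001]
t 21.55 meas [(21.45, 0.0713, 30.0), (21.5, 0.0748, 30.0)]
est th,w,c [ 0.0809  0.1076 -0.2521] sd [ 0.  0. -0.] a cmd 0.3342 a meas 0.3306 a_eq 0.324 F [-0.4 -1.2  2.3] op 0.224 gf 15.0
pred th [0.094 0.102 0.105 0.104 0.101] a [0.281 0.26  0.268 0.289 0.311]
ROWS 0 0.031 -0.01 0 0 0;0 0.043 -0.013 0 0 0;0 0.038 -0.012 0 0 0;0 0.026 -0.008 0 0 0;0 0.014 -0.004 0 0 0
```

View pics/m5.png

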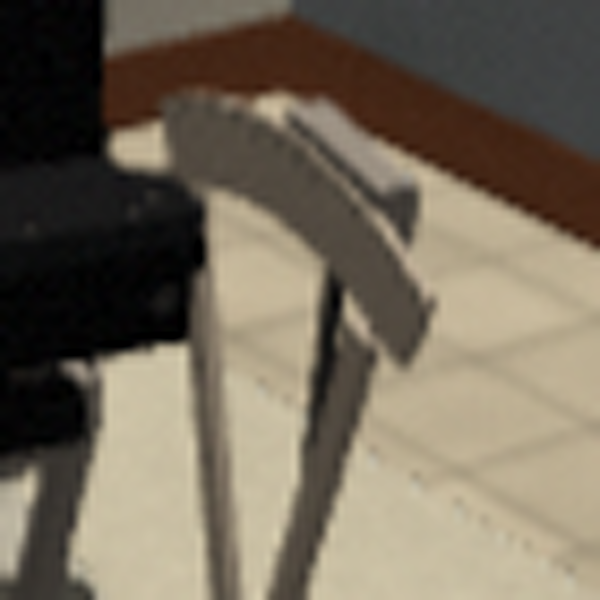

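Pointer (330,270→343,170) points at the middle of the fork (box from (285,110) to (410,190), right prong at (405,215)) at θ≈0.075, so the index is ≈0.085. Keep holding.

```bash
python3 -m inch '0 0.031 -0.01 0 0 0;0 0.043 -0.013 0 0 0;0 0.038 -0.012 0 0 0;0 0.026 -0.008 0 0 0;0 0.014 -0.004 0 0 0' | head -1
python3 ctl.py 5 0.085 1
```

```text
time_s: 22.18
mhe cost 0.3 I,K,B,c,d [ 0.108  0.311  0.036 -0.253 -0.026] imp [-0.005 -0.009  0.016 -0.    -0.003  0.001] res [-0.001  0.     0.001 -0.001]
t 22.27 meas [(22.18, 0.089, 30.0), (22.23, 0.089, 30.0)]
est th,w,c [ 0.0855 -0.0535 -0.253 ] sd [ 0. -0. -0.] a cmd 0.3106 a meas 0.3128 a_eq 0.323 F [1.8 0.5 1.3] op 0.231 gf 15.0
pred th [0.079 0.074 0.073 0.074 0.077] a [0.346 0.36  0.357 0.344 0.33 ]
ROWS 0 -0.02 0.006 0 0 0;0 -0.028 0.009 0 0 0;0 -0.026 0.009 0 0 0;0 -0.019 0.006 0 0 0;0 -0.011 0.003 0 0 0
```

```bash
python3 -m inch '0 -0.02 0.006 0 0 0;0 -0.028 0.009 0 0 0;0 -0.026 0.009 0 0 0;0 -0.019 0.006 0 0 0;0 -0.011 0.003 0 0 0' | head -1
python3 ctl.py 6 0.085 1
```

```text
time_s: 22.9
mhe cost 0.7 I,K,B,c,d [ 0.107  0.314  0.037 -0.25  -0.028] imp [-0.001 -0.009 -0.031  0.004  0.032  0.007] res [ 0.002  0.001  0.001 -0.002]
t 23.0 meas [(22.9, 0.107, 30.0), (22.95, 0.1143, 30.0)]
est th,w,c [ 0.1176  0.1018 -0.2494] sd [ 0.  0. -0.] a cmd 0.3299 a meas 0.3288 a_eq 0.304 F [-1.2 -0.8  0.8] op 0.229 gf 15.0
pred th [0.13  0.136 0.135 0.126 0.114 0.103] a [0.244 0.209 0.221 0.259 0.301 0.332]
ROWS 0 0.049 -0.014 0 0 0;0 0.069 -0.019 0 0 0;0 0.063 -0.018 0 0 0;0 0.041 -0.012 0 0 0;0 0.017 -0.005 0 0 0;0 -0.001 0.001 0 0 0
```

```bash
python3 -m inch '0 0.049 -0.014 0 0 0;0 0.069 -0.019 0 0 0;0 0.063 -0.018 0 0 0;0 0.041 -0.012 0 0 0;0 0.017 -0.005 0 0 0;0 -0.001 0.001 0 0 0' | head -1
python3 ctl.py 4 0.085 1
```

```text
time_s: 23.75
mhe cost 0.4 I,K,B,c,d [ 0.106  0.31   0.036 -0.248 -0.025] imp [ 0.007  0.018 -0.006 -0.014 -0.   ] res [ 0.    -0.002  0.002 -0.001]
t 23.85 meas [(23.75, 0.089, 30.0), (23.8, 0.0872, 30.0)]
est th,w,c [ 0.0816 -0.0853 -0.2487] sd [ 0. -0. -0.] a cmd 0.3319 a meas 0.3359 a_eq 0.319 F [0.1 2.1 0.5] op 0.228 gf 15.0
pred th [0.073 0.068 0.067 0.07 ] a [0.362 0.37  0.358 0.339]
ROWS 0 -0.017 0.006 0 0 0;0 -0.021 0.007 0 0 0;0 -0.015 0.005 0 0 0;0 -0.004 0.001 0 0 0
```

```bash
python3 -m inch '0 -0.017 0.006 0 0 0;0 -0.021 0.007 0 0 0;0 -0.015 0.005 0 0 0;0 -0.004 0.001 0 0 0' | head -1
python3 ctl.py 5 0.085 1
```

```text
time_s: 24.35
mhe cost 0.6 I,K,B,c,d [ 0.106  0.31   0.037 -0.247 -0.029] imp [ 0.003  0.003 -0.021 -0.011  0.025  0.006] res [ 0.002  0.    -0.001  0.   ]
t 24.45 meas [(24.35, 0.0872, 30.0), (24.4, 0.089, 30.0)]
est th,w,c [ 0.0931  0.0778 -0.2464] sd [ 0.  0. -0.] a cmd 0.3389 a meas 0.3374 a_eq 0.311 F [-2.8  0.1 -0. ] op 0.226 gf 15.0
pred th [0.103 0.109 0.111 0.107 0.102] a [0.276 0.249 0.255 0.279 0.304]
ROWS 0 0.036 -0.011 0 0 0;0 0.051 -0.016 0 0 0;0 0.048 -0.015 0 0 0;0 0.034 -0.011 0 0 0;0 0.02 -0.007 0 0 0
```

```bash
python3 -m inch '0 0.036 -0.011 0 0 0;0 0.051 -0.016 0 0 0;0 0.048 -0.015 0 0 0;0 0.034 -0.011 0 0 0;0 0.02 -0.007 0 0 0' | head -1
python3 ctl.py 5 0.085 1
```

```text
time_s: 25.08
mhe cost 0.8 I,K,B,c,d [ 0.106  0.311  0.037 -0.249 -0.031] imp [-0.005 -0.009  0.019  0.026 -0.022 -0.005] res [-0.002 -0.001  0.001 -0.   ]
t 25.18 meas [(25.07, 0.0748, 30.0), (25.12, 0.0713, 30.0)]
est th,w,c [ 0.0649 -0.1096 -0.2494] sd [ 0. -0. -0.] a cmd 0.3038 a meas 0.306 a_eq 0.327 F [-1.2  1.7  2.2] op 0.23 gf 15.0
pred th [0.052 0.044 0.044 0.051 0.06 ] a [0.384 0.416 0.403 0.368 0.332]
ROWS 0 -0.045 0.017 0 0 0;0 -0.063 0.024 0 0 0;0 -0.056 0.021 0 0 0;0 -0.037 0.013 0 0 0;0 -0.016 0.006 0 0 0
```

```bash
python3 -m inch '0 -0.045 0.017 0 0 0;0 -0.063 0.024 0 0 0;0 -0.056 0.021 0 0 0;0 -0.037 0.013 0 0 0;0 -0.016 0.006 0 0 0' | head -1
python3 ctl.py 5 0.085 1
```

```text
time_s: 25.8
mhe cost 0.7 I,K,B,c,d [ 0.107  0.312  0.037 -0.248 -0.03 ] imp [ 0.01   0.031 -0.016 -0.02   0.    -0.001] res [ 0.001 -0.    -0.001  0.001]
t 25.9 meas [(25.8, 0.073, 30.0), (25.85, 0.0766, 30.0)]
est th,w,c [ 0.0821  0.0996 -0.2481] sd [ 0.  0. -0.] a cmd 0.3315 a meas 0.3273 a_eq 0.318 F [-1.7 -1.2  3.8] op 0.226 gf 15.0
pred th [0.094 0.102 0.104 0.102 0.098] a [0.276 0.254 0.262 0.284 0.307]
ROWS 0 0.032 -0.01 0 0 0;0 0.044 -0.014 0 0 0;0 0.04 -0.013 0 0 0;0 0.027 -0.009 0 0 0;0 0.014 -0.005 0 0 0
```

```bash
python3 -m inch '0 0.032 -0.01 0 0 0;0 0.044 -0.014 0 0 0;0 0.04 -0.013 0 0 0;0 0.027 -0.009 0 0 0;0 0.014 -0.005 0 0 0' | head -1
python3 ctl.py 5 0.085 1
```

```text
time_s: 26.52
mhe cost 0.4 I,K,B,c,d [ 0.107  0.31   0.037 -0.25  -0.028] imp [-0.008 -0.009  0.022  0.006 -0.009  0.   ] res [-0.001 -0.     0.001 -0.001]
t 26.62 meas [(26.52, 0.0783, 30.0), (26.57, 0.0766, 30.0)]
est th,w,c [ 0.0713 -0.0821 -0.2504] sd [ 0. -0. -0.] a cmd 0.3071 a meas 0.3091 a_eq 0.326 F [2.6 0.5 1.8] op 0.226 gf 15.0
pred th [0.061 0.056 0.055 0.06  0.066] a [0.368 0.392 0.383 0.357 0.33 ]
ROWS 0 -0.034 0.012 0 0 0;0 -0.048 0.017 0 0 0;0 -0.043 0.015 0 0 0;0 -0.029 0.01 0 0 0;0 -0.013 0.004 0 0 0
```

```bash
python3 -m inch '0 -0.034 0.012 0 0 0;0 -0.048 0.017 0 0 0;0 -0.043 0.015 0 0 0;0 -0.029 0.01 0 0 0;0 -0.013 0.004 0 0 0' | head -1
python3 ctl.py 5 -.27 4
```

```text
time_s: 27.25
mhe cost 0.6 I,K,B,c,d [ 0.107  0.311  0.037 -0.249 -0.028] imp [ 0.005  0.009 -0.018 -0.007  0.016 -0.   ] res [ 0.002  0.    -0.003  0.002]
t 27.35 meas [(27.25, 0.089, 30.0), (27.3, 0.089, 30.0)]
est th,w,c [ 0.0959  0.0984 -0.2485] sd [ 0.  0. -0.] a cmd 0.3301 a meas 0.3265 a_eq 0.312 F [-0.8 -1.2  2.3] op 0.226 gf 15.0
pred th [0.108 0.115 0.115 0.109 0.099] a [0.265 0.236 0.24  0.261 0.285]
ROWS 0 0.037 -0.011 0 0 0;0 0.054 -0.016 0 0 0;0 0.052 -0.015 0 0 0;0 0.039 -0.012 0 0 0;0 0.025 -0.008 0 0 0
```

```bash
python3 -m inch '0 0.037 -0.011 0 0 0;0 0.054 -0.016 0 0 0;0 0.052 -0.015 0 0 0;0 0.039 -0.012 0 0 0;0 0.025 -0.008 0 0 0' | head -1
python3 ctl.py 5 -.27 3.5
```

```text
time_s: 27.98
mhe cost 0.9 I,K,B,c,d [ 0.107  0.31   0.037 -0.25  -0.027] imp [-0.005 -0.011  0.021  0.013 -0.008 -0.006] res [-0.003  0.002 -0.003  0.003]
t 28.07 meas [(27.98, 0.0872, 30.0), (28.02, 0.0766, 30.0)]
est th,w,c [ 0.0721 -0.1374 -0.2501] sd [ 0. -0. -0.] a cmd 0.2855 a meas 0.2882 a_eq 0.325 F [1.  1.9 1.5] op 0.226 gf 15.0
pred th [0.055 0.042 0.036 0.035 0.035] a [0.373 0.408 0.394 0.358 0.321]
ROWS 0 -0.05 0.017 0 0 0;0 -0.069 0.025 0 0 0;0 -0.061 0.022 0 0 0;0 -0.041 0.014 0 0 0;0 -0.02 0.007 0 0 0
```

```bash
sed -i 's/r=x\[0\]+(rf-x\[0\])\*(10/r=x[0]+x[1]*TT*(tau-6*tau**3+8*tau**4-3*tau**5)+(rf-x[0])*(10/' ctl.py
python3 -c "
import json;J=json.load(open('j.json'));J['pend']=[];json.dump(J,open('j.json','w'))"
SKIP=1 python3 ctl.py 5 -.27 3.2
```

```text
mhe cost 0.9 I,K,B,c,d [ 0.107  0.31   0.037 -0.25  -0.027] imp [-0.005 -0.011  0.021  0.013 -0.008 -0.006] res [-0.003  0.002 -0.003  0.003]
t 28.07 meas []
est th,w,c [ 0.0721 -0.1374 -0.2501] sd [ 0. -0. -0.] a cmd 0.2855 a meas 0.2882 a_eq 0.325 F [1.  1.9 1.5] op 0.226 gf 15.0
pred th [ 0.053  0.034  0.015 -0.003 -0.021] a [0.317 0.338 0.35  0.355 0.359]
ROWS 0 -0.018 0.006 0 0 0;0 -0.03 0.01 0 0 0;0 -0.036 0.012 0 0 0;0 -0.039 0.013 0 0 0;0 -0.042 0.014 0 0 0
```

```bash
python3 -m inch '0 -0.018 0.006 0 0 0;0 -0.03 0.01 0 0 0;0 -0.036 0.012 0 0 0;0 -0.039 0.013 0 0 0;0 -0.042 0.014 0 0 0' | head -1
python3 ctl.py 4 -.27 2.5
```

```text
time_s: 28.7
mhe cost 1.1 I,K,B,c,d [ 0.108  0.309  0.037 -0.248 -0.027] imp [ 0.005  0.009 -0.02  -0.01   0.014  0.008] res [-0.002  0.004  0.002 -0.002]
t 28.8 meas [(28.7, -0.001, 29.0), (28.75, -0.001, 29.0)]
est th,w,c [-0.0075 -0.0843 -0.2475] sd [-0. -0. -0.] a cmd 0.3589 a meas 0.3596 a_eq 0.357 F [-0.7  2.4  0.5] op 0.227 gf 15.0
pred th [-0.018 -0.029 -0.042 -0.056] a [0.35  0.346 0.347 0.353]
ROWS 0 0.006 -0.002 0 0 0;0 0.008 -0.003 0 0 0;0 0.007 -0.002 0 0 0;0 0.004 -0.001 0 0 0
```

```bash
python3 -m inch '0 0.006 -0.002 0 0 0;0 0.008 -0.003 0 0 0;0 0.007 -0.002 0 0 0;0 0.004 -0.001 0 0 0' | head -1
python3 ctl.py 4 -.27 2.2
```

```text
time_s: 29.3
mhe cost 1.1 I,K,B,c,d [ 0.108  0.307  0.038 -0.248 -0.026] imp [-0.009 -0.022  0.003  0.019  0.01   0.003] res [ 0.002 -0.002  0.001 -0.001]
t 29.4 meas [(29.3, -0.0573, 29.0), (29.35, -0.0606, 28.0)]
est th,w,c [-0.0687 -0.135  -0.2478] sd [-0. -0. -0.] a cmd 0.3532 a meas 0.3531 a_eq 0.384 F [-1.8  2.8  1.5] op 0.225 gf 15.0
pred th [-0.087 -0.105 -0.123 -0.14 ] a [0.378 0.396 0.407 0.415]
ROWS 0 -0.014 0.005 0 0 0;0 -0.024 0.009 0 0 0;0 -0.03 0.012 0 0 0;0 -0.035 0.014 0 0 0
```

```bash
python3 -m inch '0 -0.014 0.005 0 0 0;0 -0.024 0.009 0 0 0;0 -0.03 0.012 0 0 0;0 -0.035 0.014 0 0 0' | head -1
python3 ctl.py 4 -.27 2
```

```text
time_s: 29.9
mhe cost 1.0 I,K,B,c,d [ 0.107  0.319  0.036 -0.248 -0.019] imp [ 0.006  0.011  0.014 -0.005 -0.019 -0.002] res [ 0.001 -0.003 -0.     0.001]
t 30.0 meas [(29.9, -0.1486, 27.0), (29.95, -0.158, 27.0)]
est th,w,c [-0.1649 -0.1591 -0.2485] sd [-0. -0. -0.] a cmd 0.4152 a meas 0.4162 a_eq 0.43 F [-1.8  3.8  3.4] op 0.23 gf 15.0
pred th [-0.185 -0.204 -0.221 -0.235] a [0.439 0.459 0.474 0.484]
ROWS 0 -0.013 0.006 0 0 0;0 -0.024 0.011 0 0 0;0 -0.032 0.015 0 0 0;0 -0.037 0.018 0 0 0
```

```bash
python3 -m inch '0 -0.013 0.006 0 0 0;0 -0.024 0.011 0 0 0;0 -0.032 0.015 0 0 0;0 -0.037 0.018 0 0 0' | head -1
python3 ctl.py 3 -.27 1.5
```

```text
time_s: 30.5
mhe cost 0.9 I,K,B,c,d [ 0.106  0.314  0.036 -0.248 -0.02 ] imp [ 0.011  0.012 -0.013 -0.006  0.001 -0.   ] res [-0.     0.001 -0.001  0.001]
t 30.6 meas [(30.5, -0.2294, 26.0), (30.55, -0.2356, 26.0)]
est th,w,c [-0.2385 -0.0715 -0.2485] sd [-0. -0. -0.] a cmd 0.4842 a meas 0.4851 a_eq 0.462 F [-1.5  3.3  3.1] op 0.225 gf 15.0
pred th [-0.246 -0.252 -0.258] a [0.476 0.473 0.476]
ROWS 0 0.004 -0.003 0 0 0;0 0.006 -0.003 0 0 0;0 0.004 -0.002 0 0 0
```

```bash
python3 -m inch '0 0.004 -0.003 0 0 0;0 0.006 -0.003 0 0 0;0 0.004 -0.002 0 0 0' | head -1
python3 ctl.py 4 a=.43
```

```text
time_s: 30.98
mhe cost 0.4 I,K,B,c,d [ 0.106  0.304  0.036 -0.25  -0.02 ] imp [-0.006 -0.006  0.005  0.008  0.001] res [-0.001  0.001 -0.001  0.001]
t 31.07 meas [(30.98, -0.254, 26.0), (31.02, -0.2571, 26.0)]
est th,w,c [-0.2579 -0.0271 -0.2501] sd [-0. -0. -0.] a cmd 0.476 a meas 0.4767 a_eq 0.469 F [-0.4  3.2  1.7] op 0.227 gf 15.0
ROWS 0 0.006 -0.004 0 0 0;0 0.013 -0.007 0 0 0;0 0.019 -0.01 0 0 0;0 0.025 -0.013 0 0 0
```

```bash
python3 -m inch '0 0.006 -0.004 0 0 0;0 0.013 -0.007 0 0 0;0 0.019 -0.01 0 0 0;0 0.025 -0.013 0 0 0' | head -1
python3 ctl.py 12 a=.05
```

```text
time_s: 31.58
mhe cost 0.7 I,K,B,c,d [ 0.107  0.3    0.036 -0.25  -0.019] imp [-0.007 -0.01  -0.001  0.002  0.01   0.007] res [-0.001  0.001  0.002 -0.002]
t 31.68 meas [(31.57, -0.2754, 26.0), (31.62, -0.2754, 26.0)]
est th,w,c [-0.2826 -0.1002 -0.2498] sd [-0. -0. -0.] a cmd 0.43 a meas 0.4287 a_eq 0.478 F [ 0.9  1.7 -1.9] op 0.226 gf 15.0
ROWS 0 0.017 -0.007 0 0 0;0 0.035 -0.014 0 0 0;0 0.053 -0.021 0 0 0;0 0.071 -0.027 0 0 0;0 0.089 -0.032 0 0 0;0 0.108 -0.037 0 0 0;0 0.126 -0.041 0 0 0;0 0.145 -0.045 0 0 0;0 0.164 -0.048 0 0 0;0 0.182 -0.05 0 0 0;0 0.201 -0.052 0 0 0;0 0.22 -0.053 0 0 0
```

Landed. Now unload the spring slowly back to slack.

```bash
python3 -m inch '0 0.017 -0.007 0 0 0;0 0.035 -0.014 0 0 0;0 0.053 -0.021 0 0 0;0 0.071 -0.027 0 0 0;0 0.089 -0.032 0 0 0;0 0.108 -0.037 0 0 0;0 0.126 -0.041 0 0 0;0 0.145 -0.045 0 0 0;0 0.164 -0.048 0 0 0;0 0.182 -0.05 0 0 0;0 0.201 -0.052 0 0 0;0 0.22 -0.053 0 0 0' | head -1
python3 ctl.py 12 a=-.3
```

```text
time_s: 33.17
mhe cost 59.4 I,K,B,c,d [ 0.152  0.314  0.029 -0.192  0.021] imp [-0.189 -0.148  0.199  0.118  0.075  0.028] res [ 0.009  0.013  0.016 -0.016]
t 33.27 meas [(33.17, -0.2708, 27.0), (33.23, -0.2724, 26.0)]
est th,w,c [-0.3168 -0.6596 -0.1881] sd [-0. -0. -0.] a cmd 0.05 a meas 0.0476 a_eq 0.411 F [ 1.2 -0.4  1.6] op 0.224 gf 15.0
ROWS 0 0.018 -0.001 0 0 0;0 0.035 -0.001 0 0 0;0 0.053 -0.001 0 0 0;0 0.07 0 0 0 0;0 0.088 0.002 0 0 0;0 0.105 0.004 0 0 0;0 0.122 0.006 0 0 0;0 0.14 0.009 0 0 0;0 0.157 0.012 0 0 0;0 0.174 0.016 0 0 0;0 0.191 0.021 0 0 0;0 0.208 0.026 0 0 0
```

```bash
python3 -m inch '0 0.018 -0.001 0 0 0;0 0.035 -0.001 0 0 0;0 0.053 -0.001 0 0 0;0 0.07 0 0 0 0;0 0.088 0.002 0 0 0;0 0.105 0.004 0 0 0;0 0.122 0.006 0 0 0;0 0.14 0.009 0 0 0;0 0.157 0.012 0 0 0;0 0.174 0.016 0 0 0;0 0.191 0.021 0 0 0;0 0.208 0.026 0 0 0' | head -1
python3 -m inch '0 0 0 0 0 0;0 0 0 0 0 0;0 0 0 0 0 0;0 0 0 0 0 0;0 0 0 0 0 0;0 0 0 0 0 0;0 0 0 0 0 0;0 0 0 0 0 0;0 0 0 0 0 0;0 0 0 0 0 0' .9 15
python3 ctl.py 1 a=-.3 | grep ' meas'
```

```text
time_s: 34.78
time_s: 36.02
tool_pos: [0.511, 0.0514, 0.4442]
ee_rot: [0.086, 0.996, 0.0, 0.0]
ft_force: [0.1, -0.4, -0.1]
opening: 0.901
grasp_force: 0.0
t 36.12 meas [(36.02, -0.2724, 26.0), (36.08, -0.2708, 27.0)]
est th,w,c [-0.3621 -1.29   -0.0144] sd [-0. -0. -0.] a cmd -0.3 a meas -0.301 a_eq 0.197 F [-0.3  0.1  0.4] op 0.897 gf 0.0
```

Released with no contact force; retract straight up slowly and check.

```bash
python3 -m inch '0 0 -.05 0 0 0;0 0 -.12 0 0 0;0 0 -.2 0 0 0;0 0 -.3 0 0 0;0 0 -.4 0 0 0;0 0 -.5 0 0 0;0 0 -.5 0 0 0;0 0 -.5 0 0 0;0 0 -.5 0 0 0;0 0 -.5 0 0 0'
python3 - <<'E'
exec(open("ctl.py").read().split('OFF=np')[0])
r=g(cv2.imread("pics/ref.png")[:,:,::-1]); im=viewer.get_image("side"); print(track(g(im),r,0)[0], blob(g(im),50), blob(r,50))
a=cv2.imread("pics/side0.png").astype(int); d=np.abs(a-im[:,:,::-1].astype(int)).sum(2)
for n,(x0,x1,y0,y1) in dict(cup=(300,350,320,384),brush=(350,450,320,360),bottle=(148,182,145,210)).items(): print(n,round(d[y0:y1,x0:x1].mean(),1))
E
```

```text
time_s: 37.38
tool_pos: [0.5112, 0.0514, 0.5686]
ee_rot: [0.086, 0.996, 0.0, -0.001]
ft_force: [-0.5, 0.6, 0.2]
opening: 0.902
grasp_force: 0.0
-0.27236190653856907 (np.float64(219.875), np.float64(25.25)) (np.float64(219.875), np.float64(25.25))
cup 22.4
brush 26.1
bottle 16.8
```

```bash
python3 -c "
from rig import env; print(env.sign_off())"
```

```text
the job is handed in; nothing more can be done
None
```

I raised the pan by the lever and held the pointer between the fork prongs for over 6 s (about 21–28 s by my measurements). Then I lowered the pan gently back onto its starting rest, released and backed off, and handed the job in at about 37 s. On the way up the beam overshot to about 0.23 rad, short of the other rest at 0.28.

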